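# Erect a stock tray from its blank and fit the divider

### The arm

A 6-joint arm with a two-finger parallel gripper is mounted at the origin on the work surface. World frame = base frame: x ahead of the robot, y to its left, z up, the work surface at z = 0. Lengths are in mm, angles in rad, forces in N, time in s.
With the tool pointing down it reaches from about 400 to 925 mm from the base axis. Payload 3.4 kg.
Tool frame: the origin (TCP) lies at the very end of the fingers, on their centre line; the grasp point (between the pads) lies 19 mm behind it; z points along the fingers, y is the line along which they close (so a half turn about z gives the same grasp; the last joint's range is limited). The gripper opens to 85 mm and grips with 20 to 120 N. Pads are 22 mm wide; open, the fingers measure 114 mm over their backs; the gripper's body (76 mm by 85 mm) begins 54 mm behind the grasp point. The pads swing forward as they close: fully open they stand 13 mm farther back than shut.
Start: joints at [-1.413, 0.307, 1.506, -0, 1.328, -0.073], TCP at [131.51, -559.764, 192.605] pointing down, gripper open.
Joint ranges: [-3.12, 3.12], [-1.05, 2.28], [0.14, 2.33], [-1.42, 4.57], [0.1, 2.73], [-2.68, 2.68]. Speed limits (rad/s): [2.57, 2.57, 3.14, 3.14, 3.14, 3.14].

### API

Orientations are given as a rotation vector (axis times angle).
In Python, from station import bot gives the robot as it stands.
- The arm moves only by the shell command python3 -m inch 'ROWS'. ROWS is JSON, a list of rows, each a list of 7 numbers: the finger opening in mm, from 0 to 85.4, then the shift along the tool's x, y, z as a fraction of full scale, then the turn, a rotation vector about the tool's x, y, z as a fraction of full scale. In form: [[jaw, tx, ty, tz, wx, wy, wz], ...]. A call has exactly 10 rows; each row is the pose to reach, as a shift and turn from the pose commanded when the call began, along the tool's axes at that moment; what a row does not reach only later rows make up. Full scale, the value 1, is 0.25 m for a shift and pi/2 rad for a turn. A row lasts 1/10 s, in which the tool goes at most 50 mm and 8.59 degrees, less where a joint would pass 70% of its speed; a pose out of reach is approached as far as the arm can. A call with a number of a shift or a turn outside -1 to 1 is refused whole. A call with a gripper value outside its range is refused whole. The fingers move at their own pace and stop on an object; the grip force is fixed at half the most. Time passes only in rows, so rows that repeat a pose let the fingers close, or fill a call up. It gives the time, the measured TCP pose, the force, the opening and the grip force at its end, in the units of the state.
- bot.sense(): the state, without advancing time (a new reading comes with each control period).
- bot.camera(name): name is "scene" or "top" or "wrist"; returns a dict with "color" (384x512x3 uint8, red, green, blue), "K" (3x3 intrinsics, pixels), "extrinsics" (4x4, takes a point from camera to world coordinates); the wrist camera has in their place "T_tool_cam" (4x4, takes a point from camera to tool coordinates, whose origin is the TCP and whose axes are the flange's). Camera axes: x right, y up, looking along -z (the intrinsics and any distortion apply to the point x, -y, -z); pixel columns grow to the right and rows downward; lengths in mm; the calibration is good to about 2 mm. A picture is of the moment at which its call begins: read the wrist's pose just before it. There is no depth.
- bot.sign_off(): hands the job in; it is judged then, once.
The state is a dict: "clock": time; "joints": joint angles; "dq": joint speeds; "effort": joint torques, N m; "position": TCP position; "tcp_rot": TCP orientation; "contact_force": force on the tool from outside, world axes, zero at the start; "torque": the same for the moment, N m; "width": opening from 0.0 (shut) to 1.0 (fully open); "grasp_force": force on a finger pad.
Only numpy, scipy, OpenCV 4.12 (cv2) and the standard library are available. Lean on these libraries where they do the work, as an engineer would, in place of code of your own. Each camera call takes 0.05 s, during which the arm holds its last target. There are 200 camera calls.

### The job

Make up the cardboard stock tray: fold its three loose walls, which are lying half open, up so they stand upright like the near wall that already stands, and take the T-shaped divider card from the wooden stand and slide it down fully home into the two facing slots in the near and far walls. Leave everything released, and do not knock over or push away the carton, the jar or the can.

Things in the scene. Friction and masses are not known exactly. Their poses are not given: they have to be found in the camera images.
- tray: brown cardboard tray blank; base 130 (x) by 180 (y) by 6 mm, stuck to the table. Origin: centre of its underside; x points away from the robot, yaw within 0.3. Its near wall stands already: 176 wide, 6 thick, top 81 mm over the table, inner face at x = -65, with a slot at y = 0, 12 wide, open at the top, 40 deep. The standing walls enclose 130 by 180 mm
- far_wall (a joint): hinge of the far wall (tray's +x edge): flap 176 mm wide, 75 from crease to free edge, 6 thick, 40 g, slotted like the near wall. Crease along y at tray x = +65, z = 6 mm (base top); the thickness lies below it when flat, outside when upright. 0 flat outward on the table, 1.571 upright, more leans in (stop 2.0). Starts 0.35 to 0.9; stiff crease (0.05 N m), stays at any angle.
- left_wall (a joint): hinge of the left wall (tray's +y edge): plain flap 118 mm wide, 75 from crease to free edge, 6 thick, 35 g. Crease along x at tray y = +90, z = 6 mm (base top); the thickness lies below it when flat, outside when upright. 0 flat outward on the table, 1.571 upright, more leans in (stop 2.0). Starts 0.35 to 0.9; stiff crease (0.05 N m), stays at any angle.
- right_wall (a joint): hinge of the right wall (tray's -y edge): as the left wall, mirrored; crease along x at tray y = -90, z = 6 mm. 0 flat outward on the table, 1.571 upright, more leans in (stop 2.0). Starts 0.35 to 0.9; stiff crease (0.05 N m), stays at any angle.
- far_edge (a point): middle of the far wall's free edge (in the mouth of its slot), on the face that becomes the inner one
- left_edge (a point): middle of the left wall's free edge, on the face that becomes the inner one
- right_edge (a point): middle of the right wall's free edge, on the face that becomes the inner one
- divider: loose T-shaped cardboard card standing in the stand: 8 mm thick (y), 75 high, 40 to 85 g; lower 38 mm is 118 long (x), upper 37 mm is 152 long, so a 17 mm ear at each end. Same either way round. Origin: middle of its bottom edge, z up. Home: along the tray's x, origin at tray (0, 0, 6 mm), bottom on the base, ears in the slots, top flush with the walls
- stand: wooden stand fixed to the table, left or right of the tray: foot 140 by 60 by 10 mm, two rails along its x, 112 long, 18 wide, tops 32 mm over the table, 10 apart; the divider stands between them on the foot, along the stand's x. Origin: centre of the underside
- carton: bystander: closed cardboard carton, 110 by 90 by 100 mm high, on the other side of the tray from the stand; origin at centre of underside
- jar: bystander: glass jar with steel lid, 70 mm diameter, 100 mm high; origin at centre of underside
- can: bystander: can, 66 mm diameter, 85 mm high; origin at centre of underside
There are look-alikes about, which are no part of the job. Several things have the shape of the divider; the one meant has the colours described above.

How it is judged (in metres and radians):
At the end, for the whole second after the job is handed in: the three walls stand at 1.42 to 1.72 rad, still; divider at rest, origin within 12 mm (tray x) and 7 mm (tray y) of the tray centre, at most 4 mm above the base top, upright and parallel to tray x within 0.08 rad; carton, jar, can within 30 mm of their starts (value of joint far_wall between 1.42 and 1.72 rad and velocity of joint far_wall between -0.05 and 0.05 rad/s and value of joint left_wall between 1.42 and 1.72 rad and velocity of joint left_wall between -0.05 and 0.05 rad/s and value of joint right_wall between 1.42 and 1.72 rad and velocity of joint right_wall between -0.05 and 0.05 rad/s and x of divider in the frame of tray between -0.012 and 0.012 m and y of divider in the frame of tray between -0.007 and 0.007 m and z of divider in the frame of tray below 0.01 m and angle between the x axis of divider and the x axis of tray, either way round below 0.08 rad and angle between divider's own z axis and vertical below 0.08 rad and linear speed of divider below 0.02 m/s and distance of each of carton, jar, can from where it was at the start of the episode below 0.03 m); the robot touches nothing.
It fails at once if the carton is shifted by more than 30 mm or tipped (distance of carton from where it was at the start of the episode above 0.03 m or angle between carton's own z axis and vertical above 0.3 rad).
It fails at once if the jar is shifted by more than 30 mm or tipped (distance of jar from where it was at the start of the episode above 0.03 m or angle between jar's own z axis and vertical above 0.3 rad).
It fails at once if the can is shifted by more than 30 mm or tipped (distance of can from where it was at the start of the episode above 0.03 m or angle between can's own z axis and vertical above 0.3 rad).
It also fails if it takes over 69 s, if anything falls off the work surface, if the arm or the gripper's body presses on something with over 40 N, if the wrist force passes 120 N, or if a joint passes its speed limit or range.

## Working session

There is one attempt and no reset: what is moved stays moved. The work goes in short steps, Python scripts to look and compute and a shell command to move; the robot and the scene stay as the last step left them, time stands still between calls to the robot, and variables do not carry over. Pictures are saved under pics/ and viewed, at most 10 in all, crops included, and the job is handed in when it is done.

```bash
mkdir -p pics; cat > h.py <<'E'
import numpy as np,cv2
from station import bot
from scipy.spatial.transform import Rotation as R
def ray(K,T,u,v):
    d=np.linalg.inv(K)@np.array([u,v,1.]);d=np.array([d[0],-d[1],-d[2]])
    d=T[:3,:3]@d;return T[:3,3],d/np.linalg.norm(d)
def onz(c,u,v,z):
    o,d=ray(c['K'],c['extrinsics'],u,v);return o+d*(z-o[2])/d[2]
def proj(c,p):
    T=np.linalg.inv(c['extrinsics']);q=T[:3,:3]@np.asarray(p,float)+T[:3,3];q=np.array([q[0],-q[1],-q[2]]);k=c['K']@q;return k[:2]/k[2]
def tri(c1,uv1,c2,uv2):
    o1,d1=ray(c1['K'],c1['extrinsics'],*uv1);o2,d2=ray(c2['K'],c2['extrinsics'],*uv2)
    s=np.linalg.lstsq(np.c_[d1,-d2],o2-o1,rcond=None)[0];a=o1+d1*s[0];b=o2+d2*s[1];return (a+b)/2,np.linalg.norm(a-b)
def grab(n):
    s=bot.sense();c=bot.camera(n)
    if n=='wrist':
        T=np.eye(4);T[:3,:3]=R.from_rotvec(s['tcp_rot']).as_matrix();T[:3,3]=s['position'];c['extrinsics']=T@c['T_tool_cam']
    return c
def save(c,f,box=None,k=1):
    im=c['color'][...,::-1]
    if box: im=im[box[1]:box[3],box[0]:box[2]]
    cv2.imwrite('pics/'+f,cv2.resize(im,None,fx=k,fy=k,interpolation=cv2.INTER_CUBIC))
E
python3 - <<'E'
from h import *
import pickle
s=bot.sense();print(s)
d={n:grab(n) for n in('scene','top')}
pickle.dump(d,open('c0.pkl','wb'))
for n in d: save(d[n],n+'0.png',None,1.5);print(n,d[n].keys(),d[n]['K'].tolist(),d[n]['extrinsics'].round(3).tolist())
E
```

```text
{'clock': 0.0, 'joints': array([-1.41349324e+00,  3.07557528e-01,  1.50768381e+00, -1.42308282e-05,
        1.32837609e+00, -7.34998835e-02]), 'dq': array([-0.00051667,  0.00063469, -0.00119582,  0.00056785,  0.00090882,
        0.00115205]), 'effort': array([-1.57715112e-05, -4.57550561e+01, -2.51911712e+01, -2.43902768e-04,
        1.31955306e-02,  1.82059765e-06]), 'position': array([ 131.38555614, -558.99240668,  191.68603768]), 'tcp_rot': array([-3.11868718e+00, -3.61512775e-01,  1.54805396e-04]), 'contact_force': array([-0.20911974, -0.03071017, -0.25124005]), 'torque': array([-0.05627204,  0.00426861,  0.00741757]), 'grasp_force': 0.0, 'width': 0.9954527864252158}
scene dict_keys(['color', 'K', 'extrinsics']) [[490.5127257231257, 0.0, 240.29659574493184], [0.0, 490.5127257231257, 191.65806491480166], [0.0, 0.0, 1.0]] [[0.722, -0.586, 0.369, 1047.747], [0.692, 0.609, -0.388, -569.951], [0.002, 0.535, 0.845, 1335.957], [0.0, 0.0, 0.0, 1.0]]
top dict_keys(['color', 'K', 'extrinsics']) [[354.73600348948526, 0.0, 261.58478401796697], [0.0, 354.73600348948526, 188.77416780274575], [0.0, 0.0, 1.0]] [[0.009, 0.991, -0.131, 337.07], [-1.0, 0.007, -0.015, 2.349], [-0.014, 0.131, 0.991, 991.902], [0.0, 0.0, 0.0, 1.0]]
```

View pics/scene0.png

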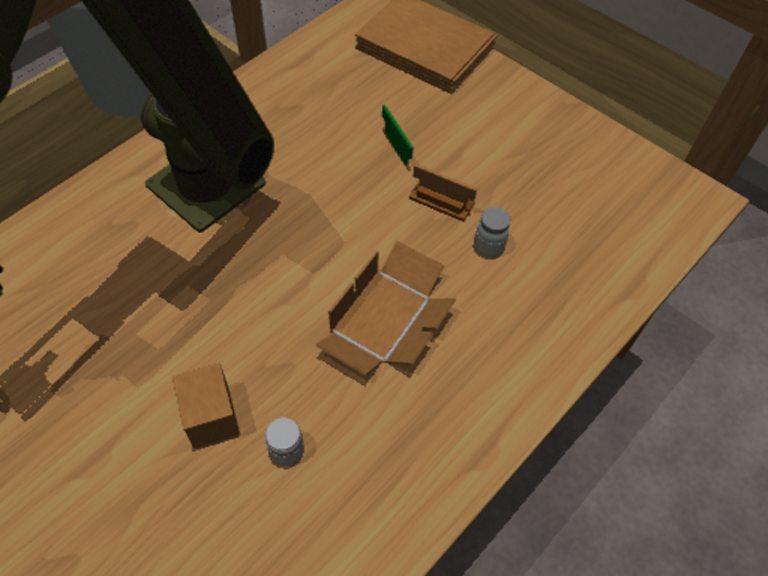

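View pics/top0.png

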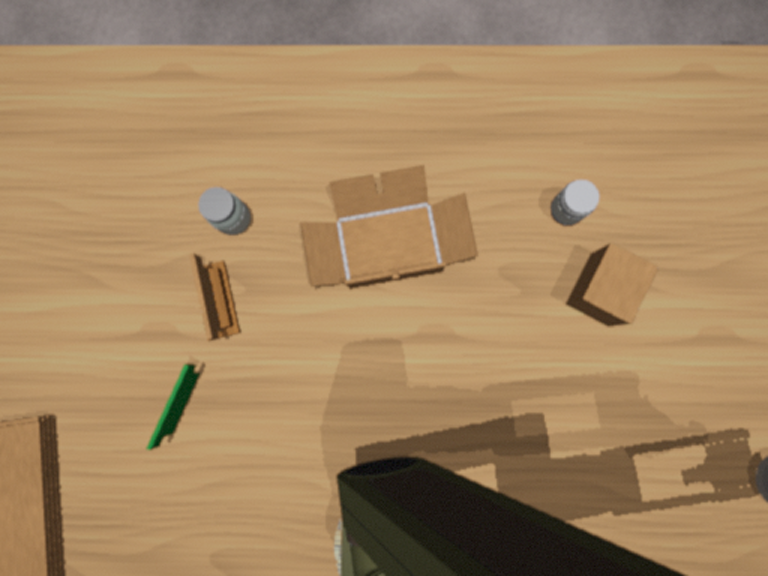

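The top view at 1.5x shows two divider-shaped things. One is a brown T card in the wooden stand at (215,298). The other is a green one at (175,405), the wrong colour and not in the stand. The brown card fits, so I'll confirm it in a crop. The tray is at (390,240), the jar and can at (222,210) and (576,200), and the carton at (615,285).

```bash
python3 - <<'E'
from h import *
import pickle
d=pickle.load(open('c0.pkl','rb'))
t=d['top'];s=d['scene']
a=cv2.resize(t['color'][105:245,120:325,::-1],None,fx=3.9,fy=3.9,interpolation=cv2.INTER_CUBIC)
cv2.imwrite('pics/topc.png',a)
save(s,'scenec.png',(205,95,345,265),3.5)
for n,c,box in(('top',t,(190,120,310,200)),('scene',s,(205,160,310,250))):
    h=cv2.cvtColor(c['color'],cv2.COLOR_RGB2HSV);m=((h[...,1]<70)&(h[...,2]>120)).astype('uint8')
    k=np.zeros_like(m);k[box[1]:box[3],box[0]:box[2]]=m[box[1]:box[3],box[0]:box[2]]
    p=np.argwhere(k)[:,::-1];print(n,len(p))
    P=np.array([onz(c,u,v,6) for u,v in p])[:,:2]
    r=cv2.minAreaRect(P.astype('float32'));print(r,cv2.boxPoints(r).round(1).tolist())
E
```

```text
top 454
((549.6588745117188, 26.847213745117188), (120.52607727050781, 183.71034240722656), 10.717424392700195) [[473.3999938964844, 105.9000015258789], [507.5, -74.5999984741211], [626.0, -52.20000076293945], [591.7999877929688, 128.3000030517578]]
scene 254
((545.86376953125, 23.333404541015625), (124.88408660888672, 181.01577758789062), 10.713224411010742) [[467.70001220703125, 100.69999694824219], [501.29998779296875, -77.19999694824219], [624.0, -54.0], [590.4000244140625, 123.9000015258789]]
```

View pics/topc.png

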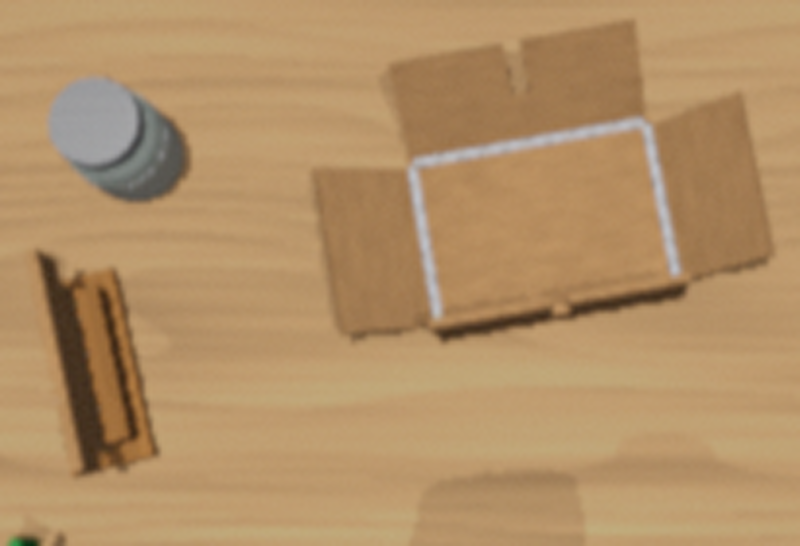

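View pics/scenec.png

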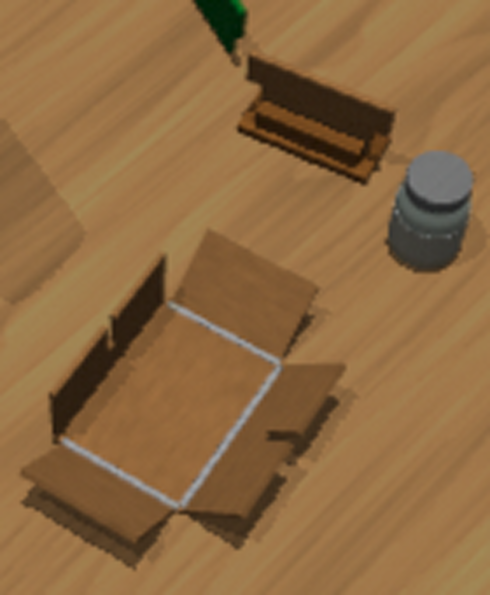

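The crops confirm the target: the brown T card with end ears stands in the stand, top-crop (38,250) to (75,475) and scene-crop (250,55) to (395,108). The flap corners are also readable in both views, so I'll triangulate them.

```bash
cat >> h.py <<'E'
def plan(x,y,z,yaw,s=None):
    """fractions of shift/turn (tool axes) from measured pose to a tool-down pose whose tool x points at world yaw"""
    s=s or bot.sense();A=R.from_rotvec(s['tcp_rot']).as_matrix()
    B=np.array([[np.cos(yaw),np.sin(yaw),0],[np.sin(yaw),-np.cos(yaw),0],[0,0,-1]])
    return (A.T@(np.array([x,y,z])-s['position'])/250).round(3),(R.from_matrix(A.T@B).as_rotvec()/(np.pi/2)).round(3)
C0=np.array([543.8,24.5]);PSI=0.187
def t2w(x,y):
    c,s=np.cos(PSI),np.sin(PSI);return C0+[c*x-s*y,s*x+c*y]
def w2t(p):
    c,s=np.cos(PSI),np.sin(PSI);d=np.asarray(p)[:2]-C0;return np.array([c*d[0]+s*d[1],-s*d[0]+c*d[1]])
E
python3 - <<'E'
from h import *
import pickle
d=pickle.load(open('c0.pkl','rb'));t=d['top'];s=d['scene']
T=lambda x,y:(120+x/3.9-.4,105+y/3.9-.4)
S=lambda x,y:(205+x/3.5-.4,95+y/3.5-.4)
for n,a,b in [('div far',(40,250),(394,108)),('div near',(78,475),(250,55)),('farL',(389,68),(344,367)),('farR',(633,21),(240,516)),
 ('leftF',(315,169),(318,290)),('leftN',(350,335),(210,232)),('rightF',(741,95),(135,540)),('rightN',(771,258),(25,470)),('nearslot',(560,305),(112,318)),('creaseFL',(414,163),(280,365)),('creaseFR',(645,122),(180,506)),
 ('nearTopL',(441,326),(164,258)),('nearTopR',(683,284),(53,398)),('standtopnear',(108,440),(258,105)),('standtopfar',(95,275),(362,155))]:
    p,e=tri(t,T(*a),s,S(*b));q=w2t(p);print(n,p.round(1),'err',e.round(1),'tray',q.round(1),'ang l/r %.2f far %.2f'%(np.arctan2(p[2]-6,abs(q[1])-90),np.arctan2(p[2]-6,q[0]-65)))
for n,uv,z in [('jarlid',(120+95/3.9,105+120/3.9),100),('can',(581/1.5,196/1.5),85),('can100',(581/1.5,196/1.5),100),('carton',(622/1.5,283/1.5),100)]:
    p=onz(t,*uv,z);print(n,p.round(0),w2t(p).round(0))
for n,uv,z in [('jar/scene',(495/1.5,218/1.5),100),('can/scene',(284/1.5,433/1.5),85)]:
    p=onz(s,*uv,z);print(n,p.round(0),w2t(p).round(0))
E
```

```text
div far [507.2 360.7  90.2] err 3.8 tray [ 26.5 337.1] ang l/r 0.33 far 2.00
div near [357.5 330.9  73.3] err 1.2 tray [-126.1  335.7] ang l/r 0.27 far 2.80
farL [645.  133.8  50. ] err 2.1 tray [119.8  88.6] ang l/r 1.60 far 0.68
farR [677.9 -38.8  54.1] err 4.3 tray [120.  -87.2] ang l/r 1.63 far 0.72
leftF [573.3 184.8  43. ] err 3.1 tray [ 58.8 152. ] ang l/r 0.54 far 1.74
leftN [457.8 160.   44.7] err 5.2 tray [-59.3 149.1] ang l/r 0.58 far 2.84
rightF [ 627.4 -114.    47.4] err 1.7 tray [  56.4 -151.6] ang l/r 0.59 far 1.78
rightN [ 512.9 -132.2   45.4] err 2.7 tray [ -59.5 -148.3] ang l/r 0.59 far 2.84
nearslot [474.2  13.7  78.7] err 3.4 tray [-70.4   2.3] ang l/r 2.45 far 2.65
creaseFL [587.7 119.8   5.1] err 2.6 tray [60.9 85.5] ang l/r -2.95 far -2.93
creaseFR [619.5 -48.7   5.7] err 1.8 tray [ 60.7 -86. ] ang l/r -3.07 far -3.07
nearTopL [460.6  94.   73.6] err 4.7 tray [-68.9  83.8] ang l/r 1.66 far 2.67
nearTopR [489.7 -71.5  64.6] err 1.8 tray [-71.  -84.3] ang l/r 1.67 far 2.74
standtopnear [381.4 325.3  25. ] err 8.0 tray [-103.7  325.7] ang l/r 0.08 far 3.03
standtopfar [498.3 339.9  33.3] err 3.1 tray [ 14.  318.3] ang l/r 0.12 far 2.65
jarlid [592. 322. 100.] [102. 284.]
can [ 613. -312.   85.] [   5. -344.]
can100 [ 608. -307.  100.] [   2. -338.]
carton [ 458. -370.  100.] [-158. -371.]
jar/scene [593. 320. 100.] [103. 281.]
can/scene [ 616. -313.   85.] [   8. -345.]
```

```bash
python3 - <<'E'
from h import *
for p in [(0,-182)]:
    q=t2w(*p);print(q,plan(*q,190,PSI),bot.sense()['position'])
c=grab('wrist');print(c['T_tool_cam'].round(2).tolist())
E
```

```text
[ 577.6359907  -154.32708333] (array([ 2.108, -1.168,  0.01 ]), array([-0.001, -0.   ,  0.028])) [ 131.40088947 -559.08323407  191.77536524]
[[0.0, 0.96, 0.28, 72.49], [1.0, -0.0, 0.0, -0.3], [0.0, 0.28, -0.96, -181.53], [0.0, 0.0, 0.0, 1.0]]
```

```bash
python3 -m inch '[[0,0.15,-0.08,0,0,0,0],[0,0.3,-0.16,0,0,0,0.01],[0,0.45,-0.25,0,0,0,0.02],[0,0.6,-0.33,0,0,0,0.028],[0,0.75,-0.41,0,0,0,0.028],[0,0.9,-0.5,0,0,0,0.028],[0,1,-0.55,0,0,0,0.028],[0,1,-0.55,0,0,0,0.028],[0,1,-0.55,0,0,0,0.028],[0,1,-0.55,0,0,0,0.028]]'
python3 - <<'E'
from h import *
print(plan(*t2w(0,-182),190,PSI),plan(*t2w(0,-182),20,PSI))
E
```

```text
clock: 1.15
position: [342.8, -369.2, 192.5]
tcp_rot: [3.128, 0.292, -0.001]
contact_force: [0.3, -0.3, -0.4]
width: -0.0
grasp_force: 0.0
(array([ 1.082, -0.67 ,  0.009]), array([-0.,  0., -0.])) (array([ 1.083, -0.67 ,  0.689]), array([-0.,  0., -0.]))
```

```bash
python3 -m inch '[[0,0.15,-0.1,0,0,0,0],[0,0.3,-0.2,0,0,0,0],[0,0.45,-0.3,0,0,0,0],[0,0.6,-0.4,0,0,0,0],[0,0.75,-0.5,0,0,0,0],[0,0.88,-0.6,0,0,0,0],[0,1,-0.67,0.05,0,0,0],[0,1,-0.67,0.2,0,0,0],[0,1,-0.67,0.35,0,0,0],[0,1,-0.67,0.4,0,0,0]]'
python3 - <<'E'
from h import *
print(plan(*t2w(0,-182),20,PSI))
c=grab('wrist');save(c,'w1.png')
E
```

```text
clock: 2.15
position: [554.8, -157.7, 88.8]
tcp_rot: [-3.125, -0.291, 0.011]
contact_force: [-0.7, -0.0, -0.2]
width: -0.005
grasp_force: 0.0
(array([0.094, 0.004, 0.274]), array([-0.002,  0.004, -0.001]))
```

View pics/w1.png

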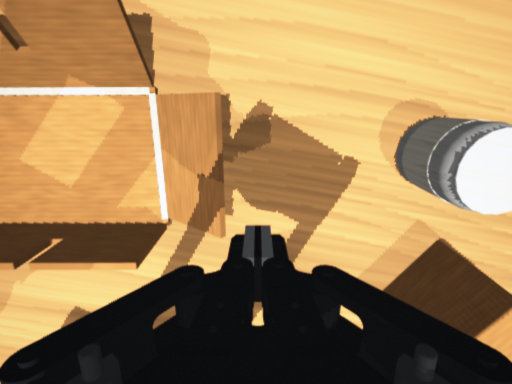

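```bash
python3 -m inch '[[0,0.05,0,0.05,0,0,0],[0,0.09,0,0.1,0,0,0],[0,0.09,0,0.16,0,0,0],[0,0.09,0,0.22,0,0,0],[0,0.09,0,0.274,0,0,0],[0,0.09,0,0.274,0,0,0],[0,0.09,0,0.274,0,0,0],[0,0.09,0,0.274,0,0,0],[0,0.09,0,0.274,0,0,0],[0,0.09,0,0.274,0,0,0]]'
python3 -m inch '[[0,0,-0.04,0,0,0,0],[0,0,-0.07,-0.03,0,0,0],[0,0,-0.1,-0.06,0,0,0],[0,0,-0.13,-0.085,0,0,0],[0,0,-0.16,-0.1,0,0,0],[0,0,-0.19,-0.11,0,0,0],[0,0,-0.22,-0.12,0,0,0],[0,0,-0.25,-0.12,0,0,0],[0,0,-0.28,-0.12,0,0,0],[0,0,-0.29,-0.12,0,0,0]]'
python3 - <<'E'
from h import *
print(w2t(bot.sense()['position']))
c=grab('top');save(c,'t2.png',(120,95,325,235),3.9)
E
```

```text
clock: 3.2
position: [580.6, -153.7, 24.8]
tcp_rot: [3.127, 0.293, 0.002]
contact_force: [0.6, 0.6, 1.0]
width: 0.001
grasp_force: 0.0
clock: 4.2
position: [566.0, -81.3, 53.8]
tcp_rot: [-3.127, -0.294, 0.001]
contact_force: [0.1, 0.6, -0.1]
width: 0.004
grasp_force: 0.0
[   2.18166393 -108.10542194]
```

View pics/t2.png

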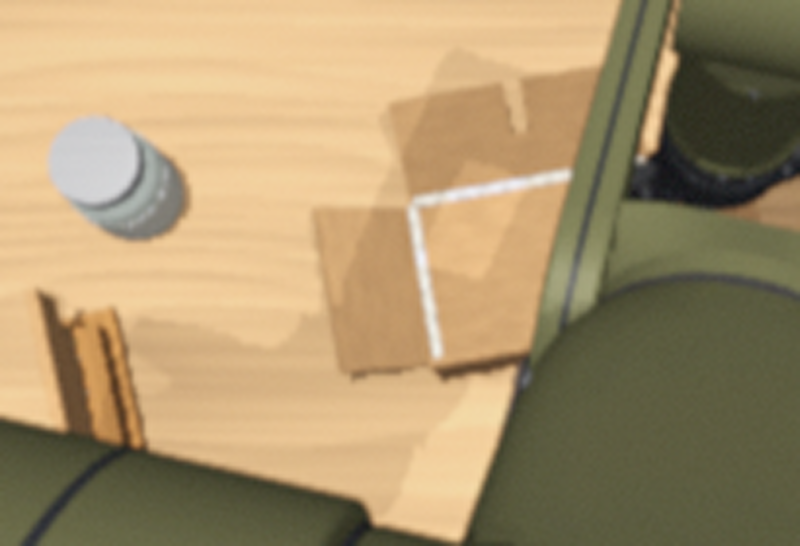

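```bash
python3 -m inch '[[0,0,0.06,0,0,0,0],[0,0,0.14,-0.05,0,0,0],[0,0.05,0.16,-0.2,0,0,0],[0,0.2,0.16,-0.35,0,0,0],[0,0.35,0.16,-0.45,0,0,0],[0,0.5,0.16,-0.45,0,0,0],[0,0.6,0.16,-0.45,0,0,0],[0,0.6,0.16,-0.45,0,0,0],[0,0.6,0.16,-0.45,0,0,0],[0,0.6,0.16,-0.45,0,0,0]]'
python3 - <<'E'
from h import *
print(w2t(bot.sense()['position']),plan(*t2w(152,0),20,PSI))
E
```

```text
clock: 5.25
position: [720.2, -94.8, 166.0]
tcp_rot: [-3.128, -0.292, 0.003]
contact_force: [-0.4, -0.0, -0.4]
width: -0.004
grasp_force: 0.0
[ 151.16010394 -150.01600524] (array([ 0.004, -0.6  ,  0.584]), array([-0.   ,  0.001, -0.001]))
```

```bash
python3 -m inch '[[0,0,-0.15,0,0,0,0],[0,0,-0.3,0,0,0,0],[0,0,-0.45,0,0,0,0],[0,0,-0.58,0.03,0,0,0],[0,0,-0.6,0.15,0,0,0],[0,0,-0.6,0.3,0,0,0],[0,0,-0.6,0.45,0,0,0],[0,0,-0.6,0.57,0,0,0],[0,0,-0.6,0.58,0,0,0],[0,0,-0.6,0.58,0,0,0]]'
python3 -m inch '[[0,-0.04,0,0,0,0,0],[0,-0.07,0,-0.03,0,0,0],[0,-0.1,0,-0.06,0,0,0],[0,-0.13,0,-0.085,0,0,0],[0,-0.16,0,-0.1,0,0,0],[0,-0.19,0,-0.11,0,0,0],[0,-0.22,0,-0.12,0,0,0],[0,-0.25,0,-0.12,0,0,0],[0,-0.275,0,-0.12,0,0,0],[0,-0.28,0,-0.12,0,0,0]]'
python3 -m inch '[[0,0.06,0,0,0,0,0],[0,0.16,0,-0.05,0,0,0],[0,0.18,0,-0.2,0,0,0],[0,0.18,-0.15,-0.35,0,0,0],[0,0.18,-0.3,-0.45,0,0,0],[0,0.18,-0.45,-0.45,0,0,0],[0,0.15,-0.6,-0.45,0,0,0],[0,0,-0.73,-0.45,0,0,0],[0,-0.1,-0.73,-0.45,0,0,0],[0,-0.1,-0.73,-0.45,0,0,0]]'
python3 - <<'E'
from h import *
print(w2t(bot.sense()['position']),plan(*t2w(0,182),20,PSI))
E
```

```text
clock: 6.25
position: [692.5, 53.0, 21.3]
tcp_rot: [-3.128, -0.292, 0.003]
contact_force: [-0.3, 0.1, 0.5]
width: 0.002
grasp_force: 0.0
clock: 7.25
position: [623.4, 40.5, 51.2]
tcp_rot: [-3.128, -0.293, 0.002]
contact_force: [-0.0, -0.1, 0.9]
width: 0.004
grasp_force: 0.0
clock: 8.25
position: [561.9, 215.9, 163.6]
tcp_rot: [3.127, 0.298, -0.006]
contact_force: [0.9, -0.8, -0.4]
width: 0.002
grasp_force: 0.0
[ 53.36320784 184.71106652] (array([-0.211,  0.01 ,  0.575]), array([0.   , 0.003, 0.002]))
```

```bash
python3 -m inch '[[0,-0.12,0.01,0,0,0,0],[0,-0.21,0.01,0.06,0,0,0],[0,-0.21,0.01,0.2,0,0,0],[0,-0.21,0.01,0.35,0,0,0],[0,-0.21,0.01,0.5,0,0,0],[0,-0.21,0.01,0.57,0,0,0],[0,-0.21,0.01,0.57,0,0,0],[0,-0.21,0.01,0.57,0,0,0],[0,-0.21,0.01,0.57,0,0,0],[0,-0.21,0.01,0.57,0,0,0]]'
python3 -m inch '[[0,0,0.04,0,0,0,0],[0,0,0.07,-0.03,0,0,0],[0,0,0.1,-0.06,0,0,0],[0,0,0.13,-0.085,0,0,0],[0,0,0.16,-0.1,0,0,0],[0,0,0.19,-0.11,0,0,0],[0,0,0.22,-0.12,0,0,0],[0,0,0.25,-0.12,0,0,0],[0,0,0.28,-0.12,0,0,0],[0,0,0.29,-0.12,0,0,0]]'
python3 -m inch '[[0,0,-0.06,0,0,0,0],[0,0,-0.14,-0.05,0,0,0],[0,0,-0.18,-0.2,0,0,0],[0,-0.05,-0.2,-0.35,0,0,0],[0,-0.1,-0.35,-0.5,0,0,0],[0,-0.15,-0.5,-0.65,0,0,0],[0,-0.17,-0.65,-0.7,0,0,0],[0,-0.17,-0.77,-0.7,0,0,0],[0,-0.17,-0.77,-0.7,0,0,0],[0,-0.17,-0.77,-0.7,0,0,0]]'
python3 - <<'E'
from h import *
import pickle
print(w2t(bot.sense()['position']))
d={n:grab(n) for n in('top','scene','wrist')};pickle.dump(d,open('c1.pkl','wb'))
t=cv2.resize(d['top']['color'][100:240,120:325],(615,420));s=cv2.resize(d['scene']['color'],None,fx=1,fy=1)
save(d['top'],'t3.png',(120,95,325,235),3.9);save(d['scene'],'s3.png',(205,95,345,265),3.5)
E
```

```text
clock: 9.25
position: [516.8, 203.5, 23.1]
tcp_rot: [-3.127, -0.293, -0.005]
contact_force: [0.5, 0.0, -0.9]
width: 0.001
grasp_force: 0.0
clock: 10.25
position: [528.6, 131.0, 51.3]
tcp_rot: [3.128, 0.292, -0.001]
contact_force: [0.2, 0.1, 0.1]
width: -0.006
grasp_force: 0.0
clock: 11.25
position: [450.0, 314.1, 226.2]
tcp_rot: [3.127, 0.297, -0.001]
contact_force: [-0.8, 0.3, -0.1]
width: 0.001
grasp_force: 0.0
[-38.28387185 301.94274159]
```

View pics/s3.png

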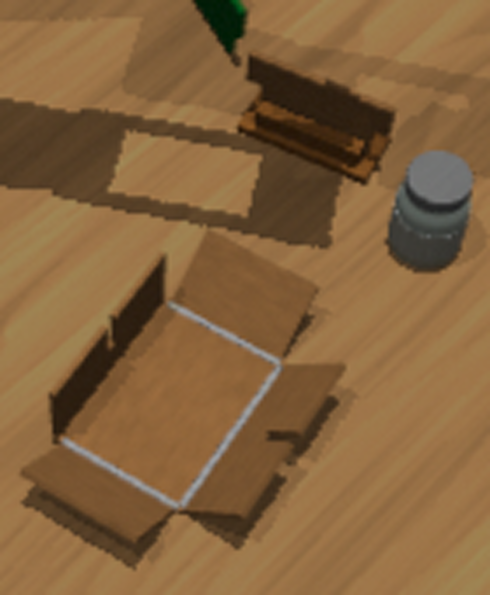

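The scene view shows all three flaps still half open, with corners unchanged at scene-crop (318,290), (345,368) and (25,470). The finger tips are tapered, so they rose over the edges before touching them. I'll redo the folds lower, rising only after contact, starting with the left wall.

```bash
python3 -m inch '[[0,0.08,0.15,0,0,0,0],[0,0.15,0.3,0.05,0,0,0],[0,0.15,0.45,0.2,0,0,0],[0,0.15,0.48,0.35,0,0,0],[0,0.15,0.48,0.5,0,0,0],[0,0.15,0.48,0.65,0,0,0],[0,0.15,0.48,0.78,0,0,0],[0,0.15,0.48,0.85,0,0,0],[0,0.15,0.48,0.855,0,0,0],[0,0.15,0.48,0.855,0,0,0]]'
python3 -m inch '[[0,0,0.04,0,0,0,0],[0,0,0.08,0,0,0,0],[0,0,0.104,-0.012,0,0,0],[0,0,0.128,-0.035,0,0,0],[0,0,0.152,-0.055,0,0,0],[0,0,0.176,-0.075,0,0,0],[0,0,0.208,-0.1,0,0,0],[0,0,0.24,-0.125,0,0,0],[0,0,0.272,-0.15,0,0,0],[0,0,0.304,-0.17,0,0,0]]'
python3 - <<'E'
from h import *
import pickle
print(w2t(bot.sense()['position']))
d=grab('wrist');pickle.dump(d,open('w2.pkl','wb'));save(d,'w2.png')
E
```

```text
clock: 12.4
position: [510.2, 201.3, 12.6]
tcp_rot: [3.128, 0.291, -0.002]
contact_force: [-0.3, 0.8, 1.0]
width: -0.002
grasp_force: 0.0
clock: 13.4
position: [524.7, 126.9, 56.0]
tcp_rot: [-3.128, -0.293, -0.001]
contact_force: [0.5, 0.3, -0.1]
width: -0.003
grasp_force: 0.0
[  0.2936869  104.14181521]
```

View pics/w2.png

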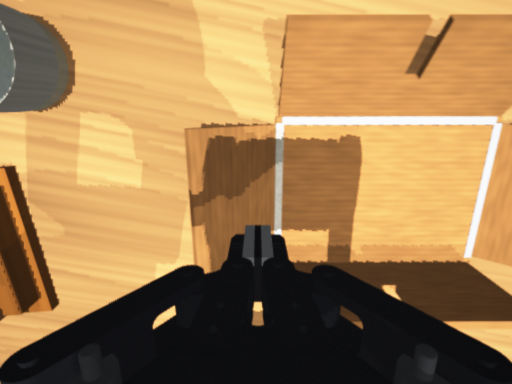

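```bash
python3 - <<'E'
from h import *
import pickle
w=pickle.load(open('w2.pkl','rb'))
def onx(c,uv,X):
    o,d=ray(c['K'],c['extrinsics'],*uv);n=np.array([np.cos(PSI),np.sin(PSI),0]);a=np.r_[t2w(X,0),0]
    p=o+d*((a-o)@n)/(d@n);return np.r_[w2t(p),p[2]].round(1)
print('left far corner',onx(w,(187,128),59),'crease FL@z6',w2t(onz(w,279,121,6)).round(1),w2t(onz(w,500,121,6)).round(1))
print('near crease',w2t(onz(w,470,257,6)).round(1))
t=grab('top');s=grab('scene');c1=pickle.load(open('c1.pkl','rb'))
print(s['K'][0,0],proj(s,[524.7,126.9,56.]),proj(t,[524.7,126.9,56.]))
a=cv2.resize(s['color'][150:270,200:320,::-1],None,fx=3.3,fy=3.3,interpolation=cv2.INTER_CUBIC)
b=cv2.resize(t['color'][110:215,190:310,::-1],(396,396*105//120),interpolation=cv2.INTER_CUBIC)
o=np.zeros((396,792,3),'uint8');o[:,:396]=a;o[:b.shape[0],396:]=b
cv2.imwrite('pics/c3.png',o)
E
```

```text
left far corner [ 59.  151.5  46.3] crease FL@z6 [61.6 87.5] [ 61.7 -88.7]
near crease [-59.8 -90.4]
490.5127257231257 [272.61666508 177.10363978] [220.851068   164.81829186]
```

View pics/c3.png

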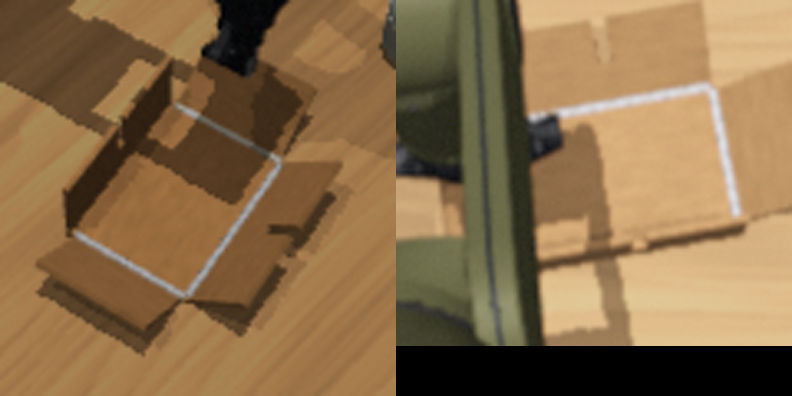

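The wrist and scene views show the left flap still with its corner at tray (59,151), z 46, while the finger is over it at y 104. I'll push flat and low, then check force and image change partway.

```bash
python3 -m inch '[[0,0,-0.08,-0.06,0,0,0],[0,0,-0.2,-0.06,0,0,0],[0,0,-0.31,-0.06,0,0,0],[0,0,-0.33,0,0,0,0],[0,0,-0.33,0.1,0,0,0],[0,0,-0.33,0.17,0,0,0],[0,0,-0.33,0.17,0,0,0],[0,0,-0.33,0.17,0,0,0],[0,0,-0.33,0.17,0,0,0],[0,0,-0.33,0.17,0,0,0]]'
python3 - <<'E'
from h import *
import pickle
print(w2t(bot.sense()['position']));pickle.dump(grab('scene'),open('sA.pkl','wb'))
E
python3 -m inch '[[0,0,0.05,0,0,0,0],[0,0,0.1,0,0,0,0],[0,0,0.14,0,0,0,0],[0,0,0.17,0,0,0,0],[0,0,0.19,0,0,0,0],[0,0,0.19,0,0,0,0],[0,0,0.19,0,0,0,0],[0,0,0.19,0,0,0,0],[0,0,0.19,0,0,0,0],[0,0,0.19,0,0,0,0]]'
python3 - <<'E'
from h import *
import pickle
s=bot.sense();print(w2t(s['position']),s['torque'],s['contact_force'])
a=pickle.load(open('c1.pkl','rb'))['scene'];b=grab('scene');w=grab('wrist');pickle.dump((b,w),open('sB.pkl','wb'))
L=[np.r_[t2w(x,y),z] for x,y,z in((59,90,6),(-59,90,6),(-59,152,46),(59,152,46))]
print([proj(b,p).round() for p in L],'finger',proj(b,s['position']).round())
D=np.abs(a['color'].astype(int)-b['color']).sum(2)[165:190,255:300]
for r in D[::2,::2]: print(''.join('.:+#'[min(3,v//40)] for v in r))
g=w['color'].astype(int).sum(2)[100:270:6,150:300:4]
for r in g: print(''.join(' .:-=+*#%@'[min(9,v//77)] for v in r))
E
```

```text
clock: 14.55
position: [510.1, 208.8, 13.9]
tcp_rot: [-3.127, -0.293, -0.003]
contact_force: [-0.4, -0.4, 0.8]
width: 0.001
grasp_force: 0.0
[  1.11178613 187.39601191]
clock: 15.6
position: [517.8, 162.3, 12.8]
tcp_rot: [-3.128, -0.294, -0.0]
contact_force: [-0.6, -0.5, -0.4]
width: -0.006
grasp_force: 0.0
[1.11665250e-01 1.40192908e+02] [ 0.03200669 -0.01399407 -0.04838997] [-0.57191694 -0.48561077 -0.43331505]
[array([285., 197.]), array([254., 180.]), array([264., 160.]), array([296., 177.])] finger [278. 177.]
###+..########:......#.
..#....########........
.......++########......
......++++#######:.....
......+++++######:.....
.....++++++#######+....
.....++++++#######:....
....+++++++######:.....
....+++++++#####+:.....
...++++++++####+:......
...#+++++++####+:......
#+#+##+++++++##+.......
########++++++#:.......
*############*****#####%%%%%%%%%%%%###
******######################%%%%%%%%%#
#######*******#####################%%%
********######***##############**#####
****************####****##########*##*
***********###***#*****---------------
#######***********###+++++*******
[... 163 characters left out ...]
###########**-------::::::::--------:
******#######*-------::::::::::::-:-::
##***********--------:::::::::::::::::
#######****###-------:::::::::::::::::
#########---*--------::::::::::-::::::
########*------------::-:::::::-::::::
****#####---=======--::-::::::::::::::
*********---=======--::-::-::::::::::-
*********---=======--::-:::::::::::---
*********-+-==*====---:::-::::-:::----
*#####*****###=====--:::::: ::-:------
***********####====--:::::. :::---=---
***********####====--   ::. :::   =---
***********#####====.   ::. :::   -=--
################===-   .::. :::   .=--
*****############===   .::. :::    --=
**********#######==       . -       --
*******:     -###=                  .*
```

```bash
python3 - <<'E'
from h import *
import pickle
b,w=pickle.load(open('sB.pkl','rb'))
for th in(.2,.4,.56,.7,.9,1.1,1.3,1.57):
    y,z=90+75*np.cos(th),6+75*np.sin(th);print(th,proj(w,np.r_[t2w(59,y),z]).round(),proj(w,np.r_[t2w(-20,y),z]).round(),proj(w,np.r_[t2w(59,y+6*np.sin(th)),z-6*np.cos(th)]).round())
print('crease',proj(w,np.r_[t2w(59,90),6]))
save(w,'w4.png')
E
```

```text
0.2 [220. 130.] [224. 248.] [219. 129.]
0.4 [224. 132.] [228. 259.] [221. 131.]
0.56 [233. 134.] [236. 268.] [227. 133.]
0.7 [244. 135.] [246. 276.] [237. 134.]
0.9 [266. 138.] [265. 288.] [256. 137.]
1.1 [296. 140.] [290. 298.] [283. 139.]
1.3 [332. 141.] [320. 305.] [317. 141.]
1.57 [384. 142.] [363. 309.] [369. 142.]
crease [335.06633673 128.15374147]
```

View pics/w4.png

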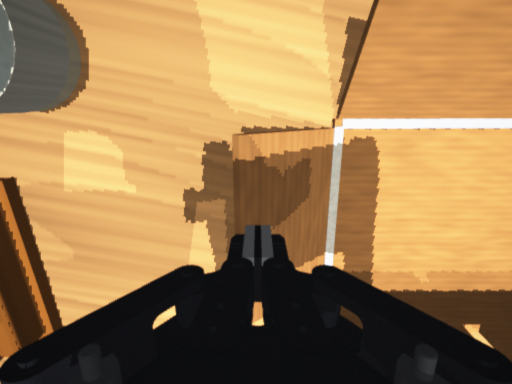

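The wrist view shows the left flap's far corner still at (234,134), i.e. 0.56 rad, and the fingertip drawn at (258,228) over it. I'll check what finger height that tip pixel corresponds to.

```bash
python3 - <<'E'
from h import *
import pickle
b,w=pickle.load(open('sB.pkl','rb'))
for z in (0,12,25,37,45,60): print(z,proj(w,np.r_[t2w(0.1,140.2),z]).round(1))
for f in ('w2.pkl',):
    w2=pickle.load(open(f,'rb'));print('w2 tcp',proj(w2,[524.7,126.9,56.]).round(1))
g=w['color'].astype(int).sum(2);print(g[200:260:2,252],g[200:260:2,264])
# flap near corners & scene check around finger
print('flap edge near',proj(w,np.r_[t2w(-59,152),46]).round(), bot.camera('scene') is None)
c=bot.camera('scene')['color'][150:200,250:300].astype(int).sum(2)
for r in c[::2]: print(''.join(' .:-=+*#%@'[min(9,v//60)] for v in r))
E
```

```text
0 [258.1 209.5]
12 [258.1 215.6]
25 [258.1 223. ]
37 [258.2 230.9]
45 [258.2 236.7]
60 [258.2 249.3]
w2 tcp [258.2 216. ]
[214 220 219 221 222 222 227 224 221 219 219 218 211 198 200 199 197 198
 195 193 194 195 197 196 194 194 196 193 198 269] [221 219 220 222 222 224 221 218 221 222 222 224 218 198 198 197 197 196
 197 196 197 194 199 195 197 195 194 196 203 275]
flap edge near [239. 322.] False
+************+******=                     :=======
********************+=                  .-=====+==
*********************+                .-===+++===+
******++************+=               .-==+++==++++
-==**+**************+: ..            -+++===+++++*
-----==*******++***+++:..         .-+++===+++++***
----------=**+======-:...         :=+==++++++*****
*++---------=====:  .....       .-====+==+++++++++
******+----=====-  ..:.         :====++++++++++==+
+-=******+========::.         ...:--++++++++===+++
.:=*****++=======::::::..    ...::::::--++=+++++++
.:=****+=========::::::-::.. ..:::::::=+++++++++++
.:+***+========-:::::::::::::::::::::::::-=+++++++
.:+**++========:::::::::::::::::::::::::::====+++=
.:+++=-=======:::::::::::::::::::::::::::-----==++
.:===-=======::::::::::::::::::::::::::-====-=++++
:==+##++====-:::::::::::::::::::::::::-=====++++++
:-===+*#%#+::::::::::::::::::::::::::-====-+++++++
::::--+++--===-:::::::::::::::::::::-====::-++++++
::::::::::::--====-::::::::::::::::-====::-+++++**
::::::::::::::::--====-:::::::::::-====:-=+++*****
++++=:::::::::::::::--===-:::::::-====:-+++*******
+++++++++=::::-:::::::----==--:::-===-=++*********
++++++++++++=:-::::::::::::--==+*+==-++*****+*****
++++++++++++++++=:::::::::::::-++##++*****++*+++++
```

The visible fingertip sits well behind the reported TCP in both the scene and wrist views (about 5 px and 10 px short). The real tip may therefore be passing above the flap. I'll back out and do a gentle touch test on the table.

```bash
python3 -m inch '[[0,0,-0.1,0,0,0,0],[0,0,-0.2,0,0,0,0],[0,0,-0.22,0,0,0,0],[0,0,-0.22,0,0,0,0],[0,0,-0.22,0.01,0,0,0],[0,0,-0.22,0.02,0,0,0],[0,0,-0.22,0.03,0,0,0],[0,0,-0.22,0.04,0,0,0],[0,0,-0.22,0.04,0,0,0],[0,0,-0.22,0.04,0,0,0]]'
python3 - <<'E'
from h import *
s=bot.sense();t=grab('top');c=grab('scene')
print(w2t(s['position']),s['position'],proj(t,s['position']).round(1),proj(c,s['position']).round(1))
u,v=proj(c,s['position']).astype(int);x=c['color'][v-22:v+10,u-20:u+20].astype(int).sum(2)
for r in x: print(''.join(' .:-=+*#%@'[min(9,k//60)] for k in r))
print(u,v)
E
```

```text
clock: 16.8
position: [507.6, 215.7, 2.7]
tcp_rot: [3.128, 0.293, -0.001]
contact_force: [-0.4, 0.1, -0.2]
width: -0.006
grasp_force: 0.0
[1.02540578e-02 1.94601332e+02] [507.63134537 215.71063457   2.67114448] [191.9 174.3] [285.7 167.2]
*****++****++++=.              .-=====-.
****++******++=-               :========
***********+++=:  ..          .:========
+***********++=: ...          :=========
**************+=:..         .:==========
*************++=:..         :==========+
************++=-...         :=========++
==**********+=::...        .-===+======+
--==******+=:.....         :==++======++
----=--=*++:  ....        :==+=====+=+++
-----------  .:.. ...     -+++===++=++++
----------:  ....         :-+===+==+++++
+----------::...         .:::-=++=++++++
*+++--------:::.        ..::::--=+++++++
****+++--------::      ...:::::-++++++++
+***++++++------::.    ...:::::-+++++++=
=+++++++++++-----::    ..:::::-+++++++==
====++++++++-------::..::--::::-++++====
=====++++++----------:::--::::::---+===+
======-=++--------------:::::::::::-=+++
======:--=-------------:::::::::::::--++
======:::-::----------::::::::::::::-=++
=====-:::::::---------::::::::::::::-+++
=====::::::::::-------::::::::::::::-++=
====-::::::::::::------:::::::::::-==+=+
=====:::::::::::::----::::::::::::-+==++
-=--=::::::::::::::-:::::::::::::-=+=+++
:-::-:::::::::::::::::::::::::::-=++++==
:::::::::::-::::::::::::::::::::-++++===
:::::::::::::::::::::::::::::::-++++===+
::::::::::::::::::::::::::::::--++++++++
:::::::::::::::::::::::::::-===++++++++*
285 167
```

```bash
python3 -m inch '[[0,0,0,0.006,0,0,0],[0,0,0,0.012,0,0,0],[0,0,0,0.018,0,0,0],[0,0,0,0.024,0,0,0],[0,0,0,0.03,0,0,0],[0,0,0,0.036,0,0,0],[0,0,0,0.04,0,0,0],[0,0,0,0.04,0,0,0],[0,0,0,0.04,0,0,0],[0,0,0,0.04,0,0,0]]'
```

```text
clock: 17.9
position: [507.8, 216.0, -7.1]
tcp_rot: [-3.128, -0.293, -0.0]
contact_force: [0.9, -0.0, 0.7]
width: -0.003
grasp_force: 0.0
```

```bash
python3 -m inch '[[0,0,0,0.01,0,0,0],[0,0,0,0.02,0,0,0],[0,0,0,0.03,0,0,0],[0,0,0,0.04,0,0,0],[0,0,0,0.04,0,0,0],[0,0,0,0.04,0,0,0],[0,0,0,0.05,0,0,0],[0,0,0,0.06,0,0,0],[0,0,0,0.06,0,0,0],[0,0,0,0.06,0,0,0]]'
```

```text
clock: 18.9
position: [507.6, 215.9, -22.2]
tcp_rot: [3.128, 0.293, -0.0]
contact_force: [0.1, -0.4, -0.6]
width: -0.001
grasp_force: 0.0
```

```bash
python3 -m inch '[[0,0,0,0.01,0,0,0],[0,0,0,0.02,0,0,0],[0,0,0,0.03,0,0,0],[0,0,0,0.035,0,0,0],[0,0,0,0.04,0,0,0],[0,0,0,0.045,0,0,0],[0,0,0,0.05,0,0,0],[0,0,0,0.055,0,0,0],[0,0,0,0.06,0,0,0],[0,0,0,0.06,0,0,0]]'
python3 - <<'E'
from h import *
s=bot.sense();c=grab('scene');p=s['position'];print(proj(c,p+[0,0,35]).round(1),proj(c,p).round(1))
u,v=proj(c,p+[0,0,35]).astype(int);x=c['color'][v-10:v+10,u-20:u+20].astype(int).sum(2)
for r in x: print(''.join(' .:-=+*#%@'[min(9,k//60)] for k in r))
print(u,v)
E
```

```text
clock: 19.9
position: [507.6, 215.9, -37.3]
tcp_rot: [3.128, 0.293, -0.001]
contact_force: [-0.0, -0.8, -0.6]
width: 0.001
grasp_force: 0.0
[285.6 168. ] [284.7 173.9]
+-------------:...         .::-++=++++++
*+++----------:...         .::::-+++++++
****+++-----:::...         .:::-++++++++
+***++++++:::.....        .:::-++++++++=
=+++++++++-......        ..:::-+++++++==
===+++++++: .:.....      ::::::---+++==+
=====+++++  .::.         :::::::::-===++
======-=*+:.....        .::::::::::::-++
======:--=-::..       ...::::::::::::-++
======:::-::-::       ...:::::::::::-+++
=====-::::::::-::     ...:::::::::::-+++
=====:::::::::::::    ..:::::::::::-=++=
====-::::::::::::::. ..:::::::::::-=++=+
---==:::::::::::::::::::::::::::::-+==++
:::--::::::::::::::::::::::::::::-=+=+++
::::::::::::::::::::::::::::::::-=+++++=
::::::::::-:::::::::::::::::::::-++++===
:::::::::::--::::::::::::::::::-=+++===+
::::::::::::::::::::::::::::::--++++++++
:::::::::::::::::::::::::::-===++++++++*
285 167
```

```bash
python3 -m inch '[[0,0,0,0.005,0,0,0],[0,0,0,0.01,0,0,0],[0,0,0,0.015,0,0,0],[0,0,0,0.02,0,0,0],[0,0,0,0.025,0,0,0],[0,0,0,0.03,0,0,0],[0,0,0,0.03,0,0,0],[0,0,0,0.03,0,0,0],[0,0,0,0.03,0,0,0],[0,0,0,0.03,0,0,0]]'
```

```text
clock: 20.95
position: [508.0, 216.1, -38.9]
tcp_rot: [-3.127, -0.293, -0.005]
contact_force: [-10.1, -3.3, 47.8]
width: 0.001
grasp_force: 23.9
```

```bash
python3 -m inch '[[0,0,0,-0.07,0,0,0],[0,0,0.058,-0.07,0,0,0],[0,0,0.107,-0.07,0,0,0],[0,0,0.14,-0.08,0,0,0],[0,0,0.163,-0.1,0,0,0],[0,0,0.19,-0.125,0,0,0],[0,0,0.219,-0.15,0,0,0],[0,0,0.25,-0.18,0,0,0],[0,0,0.283,-0.21,0,0,0],[0,0,0.32,-0.23,0,0,0]]'
python3 -m inch '[[0,0,0.02,0,0,0,0],[0,0,0.036,0,0,0,0],[0,0,0.036,0,0,0,0],[0,0,0.036,0,0,0,0],[0,0,-0.03,0,0,0,0],[0,0,-0.1,-0.04,0,0,0],[0,0.06,-0.17,-0.16,0,0,0],[0,0.2,-0.17,-0.3,0,0,0],[0,0.35,-0.17,-0.45,0,0,0],[0,0.4,-0.17,-0.45,0,0,0]]'
python3 - <<'E'
from h import *
import pickle
s=bot.sense();print(w2t(s['position']),s['position'][2])
w=grab('wrist');pickle.dump(w,open('w5.pkl','wb'));save(w,'w5.png')
for th in(.56,1.3,1.57,1.8):
    y,z=90+75*np.cos(th),6+75*np.sin(th);print(th,proj(w,np.r_[t2w(59,y),z]).round(),proj(w,np.r_[t2w(-20,y),z]).round())
g=w['color'].astype(int).sum(2)[::8,::6]
for r in g: print(''.join(' .:-=+*#%@'[min(9,v//77)] for v in r))
E
```

```text
clock: 21.95
position: [521.9, 136.0, 12.3]
tcp_rot: [3.128, 0.292, -0.003]
contact_force: [-1.0, 1.8, -0.5]
width: 0.003
grasp_force: 0.4
clock: 22.95
position: [620.1, 200.0, 131.1]
tcp_rot: [-3.126, -0.294, -0.021]
contact_force: [0.6, 0.7, -0.8]
width: 0.002
grasp_force: 0.0
[107.61510517 158.2167655 ] 131.14227523023175
0.56 [263. 231.] [262. 297.]
1.3 [311. 245.] [307. 318.]
1.57 [333. 247.] [327. 320.]
1.8 [352. 246.] [344. 318.]
*********************************###**########*####*****#######***#################***
*****************************+**###***###################***########***#########*###**
************+++*****++++++*+++++**#*############################*#######***######*****
*******####*********++******+++**********#############################*###****###**##*
**###******++********************##***####******###########################*******####
###########**********************##########*#####*********######################******
############*********************#######################****#***################***##*
############*********************#################
[... 2803 characters left out ...]
  .....*****+++++
*****+++++**+             **.             :=               ..             ...-****#**+
######++++-               .                                                 ...*******
#######*                                                                       .*###**
#####:                                                                           -###*
###           ...                                                     . .          .**
*:            ...  .                                                . ...            +
.             ... ..                                               .  ...             
              .... .                                                  ...
```

```bash
python3 -m inch '[[0,0.1,0.1,0,0,0,0],[0,0.2,0.25,0,0,0,0],[0,0.23,0.4,0,0,0,0],[0,0.23,0.53,0.05,0,0,0],[0,0.23,0.63,0.15,0,0,0],[0,0.23,0.63,0.3,0,0,0],[0,0.23,0.63,0.45,0,0,0],[0,0.23,0.63,0.6,0,0,0],[0,0.23,0.63,0.63,0,0,0],[0,0.23,0.63,0.63,0,0,0]]'
python3 - <<'E'
from h import *
s=bot.sense();print(w2t(s['position']),s['position'][2],plan(*t2w(165,0),-28,PSI))
E
```

```text
clock: 24.0
position: [696.1, 53.8, -34.5]
tcp_rot: [-3.127, -0.294, 0.009]
contact_force: [0.2, -0.0, -0.1]
width: -0.001
grasp_force: 0.0
[155.09597893   0.47887802] -34.46894788327281 (array([ 0.039,  0.002, -0.026]), array([-0.001,  0.004,  0.   ]))
```

```bash
python3 -m inch '[[0,-0.048,0,-0.025,0,0,0],[0,-0.08,0,-0.03,0,0,0],[0,-0.104,0,-0.055,0,0,0],[0,-0.132,0,-0.08,0,0,0],[0,-0.16,0,-0.105,0,0,0],[0,-0.192,0,-0.135,0,0,0],[0,-0.224,0,-0.165,0,0,0],[0,-0.26,0,-0.185,0,0,0],[0,-0.292,0,-0.19,0,0,0],[0,-0.292,0,-0.19,0,0,0]]'
python3 -m inch '[[0,0,0,0,0,0,0],[0,0.08,0,0,0,0,0],[0,0.18,0,-0.04,0,0,0],[0,0.22,0,-0.2,0,0,0],[0,0.22,0.12,-0.35,0,0,0],[0,0.22,0.27,-0.4,0,0,0],[0,0.22,0.42,-0.4,0,0,0],[0,0.22,0.57,-0.4,0,0,0],[0,0.22,0.62,-0.4,0,0,0],[0,0.22,0.62,-0.4,0,0,0]]'
python3 - <<'E'
from h import *
s=bot.sense();print(w2t(s['position']),s['position'][2],plan(*t2w(0,-188),-30,PSI))
E
```

```text
clock: 25.0
position: [625.3, 39.8, 15.7]
tcp_rot: [-3.128, -0.293, 0.002]
contact_force: [0.4, -0.1, 0.1]
width: -0.003
grasp_force: 0.0
clock: 26.0
position: [709.9, -104.2, 114.4]
tcp_rot: [-3.128, -0.288, 0.001]
contact_force: [-1.6, 0.6, 0.7]
width: 0.003
grasp_force: 0.0
[ 139.23433368 -157.30793255] 114.40715669303566 (array([-0.556,  0.125,  0.578]), array([-0.   ,  0.001, -0.002]))
```

```bash
python3 -m inch '[[0,-0.14,0.05,0,0,0,0],[0,-0.3,0.12,0,0,0,0],[0,-0.45,0.12,0.05,0,0,0],[0,-0.55,0.12,0.2,0,0,0],[0,-0.555,0.12,0.35,0,0,0],[0,-0.555,0.12,0.5,0,0,0],[0,-0.555,0.12,0.57,0,0,0],[0,-0.555,0.12,0.58,0,0,0],[0,-0.555,0.12,0.58,0,0,0],[0,-0.555,0.12,0.58,0,0,0]]'
python3 -m inch '[[0,0,-0.04,0,0,0,0],[0,0,-0.08,0,0,0,0],[0,0,-0.112,-0.02,0,0,0],[0,0,-0.144,-0.05,0,0,0],[0,0,-0.176,-0.08,0,0,0],[0,0,-0.208,-0.11,0,0,0],[0,0,-0.24,-0.14,0,0,0],[0,0,-0.272,-0.165,0,0,0],[0,0,-0.304,-0.18,0,0,0],[0,0,-0.328,-0.18,0,0,0]]'
python3 -m inch '[[0,0,0,0,0,0,0],[0,0,0.05,0,0,0,0],[0,0,0.12,-0.02,0,0,0],[0,0,0.18,-0.15,0,0,0],[0,-0.1,0.18,-0.3,0,0,0],[0,-0.25,0.18,-0.45,0,0,0],[0,-0.4,0.18,-0.6,0,0,0],[0,-0.4,0.1,-0.75,0,0,0],[0,-0.4,-0.05,-0.8,0,0,0],[0,-0.4,-0.2,-0.8,0,0,0]]'
python3 - <<'E'
from h import *
import pickle
s=bot.sense();print(w2t(s['position']),s['position'])
w=grab('wrist');c=grab('scene');t=grab('top');pickle.dump((w,c,t),open('w6.pkl','wb'))
for n,k in (('w',w),('s',c),('t',t)):
  for nm,f in (('far',lambda th:(65+75*np.cos(th),80)),('left',lambda th:(50,90+75*np.cos(th))),('right',lambda th:(-50,-90-75*np.cos(th)))):
    print(n,nm,[proj(k,np.r_[t2w(*f(th)),6+75*np.sin(th)]).round().tolist() for th in(.6,1.42,1.57,1.72)])
g=t['color'].astype(int).sum(2)[110:200:2,190:320:2]
for r in g: print(''.join(' .:-=+*#%@'[min(9,v//70)] for v in r))
g=c['color'].astype(int).sum(2)[158:252:2,200:312:1]
for r in g: print(''.join(' .:-=+*#%@'[min(9,v//70)] for v in r))
E
```

```text
clock: 27.0
position: [580.3, -156.8, -28.5]
tcp_rot: [3.127, 0.294, 0.003]
contact_force: [-0.1, 0.2, -0.3]
width: 0.001
grasp_force: 0.0
clock: 28.0
position: [563.8, -75.7, 15.8]
tcp_rot: [3.128, 0.294, 0.001]
contact_force: [-0.0, -0.6, 1.2]
width: -0.003
grasp_force: 0.5
clock: 29.0
position: [458.6, -48.1, 219.0]
tcp_rot: [3.126, 0.286, 0.012]
contact_force: [0.4, -0.4, -0.1]
width: -0.0
grasp_force: 0.0
[-97.17174541 -55.47911449] [458.63654389 -48.07731046 218.98229784]
w far [[128.0, -42.0], [121.0, 2.0], [122.0, 15.0], [124.0, 27.0]]
w left [[73.0, 39.0], [103.0, 32.0], [114.0, 31.0], [125.0, 32.0]]
w right [[336.0, 129.0], [299.0, 131.0], [289.0, 131.0], [278.0, 131.0]]
s far [[304.0, 203.0], [290.0, 190.0], [287.0, 188.0], [284.0, 186.0]]
s left [[294.0, 175.0], [286.0, 181.0], [285.0, 183.0], [283.0, 186.0]]
s right [[213.0, 231.0], [223.0, 213.0], [225.0, 210.0], [227.0, 208.0]]
t far [[222.0, 119.0], [224.0, 134.0], [225.0, 138.0], [225.0, 142.0]]
t left [[201.0, 151.0], [218.0, 145.0], [222.0, 144.0], [226.0, 143.0]]
t right [[318.0, 167.0], [300.0, 168.0], [296.0, 16
[... 7602 characters left out ...]
++++++++++==++++++++++
++++++++++++++++++++++++++++=+++++++++++++++++++++=::.:-=:..::======++++++++++++++++++++++++++++++=+++++++++++++
++++++++++++++++++++++++++=++++++++++=+++++++++++++++++++=:-=+++++++++++++++++++++++++++++++++++==+++=+++++++++=
++++++++++++++++++++++++=++++++++++=++++++++++++++++++++++==+++++++++++++++++=++++++++++++++++=+++==+++++++++===
++++++++++=+++++++++++==++++++++==++++++++++++++++++++++=++++++++++++++++++=++++++++++++++++=+++==+++++++++===++
++++++++=++++++++++++++++++++++==+++++++++++++++++++++++++++++++++++++++++++++++++++++++++++++===++++++++====+++
++++++=++++++++++++++++++++++==+++++++++++++++++++++++++++++++++++++++++++++++++++++++++++++===++++++++====+++++
```

```bash
cat >> h.py <<'E'
def prof(c,pts,n=3):
    """mean brightness over samples; pts: list of lists of world points"""
    g=c['color'].astype(np.float32).sum(2);o=[]
    for ps in pts:
        q=np.array([proj(c,p) for p in ps],np.float32)
        v=cv2.remap(g,q[:,:1].copy(),q[:,1:].copy(),cv2.INTER_LINEAR,borderValue=-1);o.append(int(v.mean()))
    return o
def walls(c,z=81,rg=range(60,131,2)):
    print('mm',list(rg))
    for nm,X in (('left',(30,35,40,45)),('right',(30,35,40,45)),('left-',(-40,-35,-30)),('right-',(-40,-35,-30))):
        s=1 if 'left' in nm else -1
        print(nm,prof(c,[[np.r_[t2w(x,s*y),z] for x in X] for y in rg]))
    print('far+',prof(c,[[np.r_[t2w(y-25,x),z] for x in(30,40,50)] for y in rg]))
    print('far-',prof(c,[[np.r_[t2w(y-25,x),z] for x in(-50,-40,-30)] for y in rg]))
E
python3 - <<'E'
from h import *
import pickle
w,c,t=pickle.load(open('w6.pkl','rb'))
for k in (w,c): walls(k)
print(proj(w,np.r_[t2w(0,0),6]),w['K'][0,0], w['extrinsics'][:3,3],w2t(w['extrinsics'][:3,3]))
E
```

```text
mm [60, 62, 64, 66, 68, 70, 72, 74, 76, 78, 80, 82, 84, 86, 88, 90, 92, 94, 96, 98, 100, 102, 104, 106, 108, 110, 112, 114, 116, 118, 120, 122, 124, 126, 128, 130]
left [344, 351, 329, 273, 205, 153, 130, 121, 119, 119, 116, 117, 162, 251, 319, 380, 410, 425, 437, 441, 439, 438, 436, 435, 435, 434, 434, 433, 434, 434, 445, 453, 464, 476, 493, 497]
right [492, 481, 481, 480, 481, 482, 479, 478, 476, 463, 409, 365, 402, 459, 526, 538, 538, 539, 538, 538, 538, 538, 538, 537, 538, 538, 538, 538, 537, 537, 536, 535, 535, 534, 534, 535]
left- [272, 308, 303, 240, 163, 124, 125, 127, 129, 131, 128, 131, 206, 332, 413, 478, 500, 508, 515, 519, 521, 522, 522, 524, 525, 525, 525, 525, 525, 524, 509, 492, 474, 458, 457, 456]
right- [289, 310, 350, 350, 354, 357, 364, 414, 436, 455, 427, 380, 414, 460, 535, 551, 550, 549, 549, 550, 548, 548, 548, 548, 547, 547, 546, 544, 542, 538, 537, 534, 531, 531, 531, 530]
far+ [405, 397, 406, 401, 552, 676, 620, 190, 122, 123, 127, 133, 134, 134, 136, 152, 391, 471, 473, 505, 507, 500, -1, -1, -1, -1, -1, -1, -1, -1, -1, -1, -1, -1, -1, -1]
far- [491, 488, 
[... 831 characters left out ...]
, 357, 352, 344, 333, 319, 311]
right- [247, 254, 242, 221, 195, 171, 146, 132, 128, 132, 165, 244, 289, 258, 198, 153, 131, 128, 129, 132, 133, 132, 131, 130, 132, 131, 131, 129, 126, 124, 123, 126, 129, 134, 146, 163]
far+ [187, 186, 186, 185, 183, 180, 180, 180, 178, 180, 180, 178, 180, 184, 204, 249, 302, 299, 232, 146, 105, 99, 97, 100, 115, 145, 187, 234, 270, 290, 306, 313, 319, 321, 321, 324]
far- [326, 326, 328, 330, 330, 329, 329, 331, 331, 331, 331, 331, 328, 328, 327, 326, 325, 309, 240, 147, 104, 96, 97, 98, 100, 104, 122, 175, 250, 314, 329, 332, 334, 330, 326, 320]
[215.20556146  88.30353145] 282.436332434684 [528.4621077  -34.25532061 401.02111488] [-25.99381883 -54.87950458]
```

```bash
python3 -m inch '[[0,0.12,0,0,0,0,0],[0,0.25,0,0.05,0,0,0],[0,0.37,0,0.15,0,0,0],[0,0.39,0,0.3,0,0,0],[0,0.39,0,0.45,0,0,0],[0,0.39,0,0.6,0,0,0],[0,0.39,0,0.75,0,0,0],[0,0.39,0,0.81,0,0,0],[0,0.39,0,0.81,0,0,0],[0,0.39,0,0.81,0,0,0]]'
python3 - <<'E'
from h import *
s=bot.sense();print(w2t(s['position']),s['position'][2],plan(*t2w(0,-75),16,PSI),plan(*t2w(0,75),16,PSI))
E
```

```text
clock: 30.15
position: [552.7, -29.7, 12.5]
tcp_rot: [3.128, 0.291, -0.001]
contact_force: [0.6, -0.2, -0.3]
width: -0.003
grasp_force: 0.0
[ -1.30429957 -54.91082023] 12.517547498934773 (array([ 0.005,  0.08 , -0.014]), array([ 0.   ,  0.   , -0.001])) (array([ 0.004, -0.52 , -0.014]), array([ 0.   ,  0.   , -0.001]))
```

```bash
python3 -m inch '[[0,0,0.04,-0.014,0,0,0],[0,0,0.07,-0.014,0,0,0],[0,0,0.08,-0.014,0,0,0],[0,0,0.08,-0.014,0,0,0],[0,0,-0.08,-0.014,0,0,0],[0,0,-0.26,-0.014,0,0,0],[0,0,-0.42,-0.014,0,0,0],[0,0,-0.49,-0.014,0,0,0],[0,0,-0.52,-0.014,0,0,0],[0,0,-0.52,-0.014,0,0,0]]'
python3 -m inch '[[0,0,0.01,0,0,0,0],[0,0,0.08,0,0,0,0],[0,0,0.12,-0.1,0,0,0],[0,0,0.12,-0.25,0,0,0],[0,0,0.12,-0.4,0,0,0],[0,-0.1,0,-0.55,0,0,0],[0,-0.2,-0.15,-0.7,0,0,0],[30,-0.24,-0.3,-0.8,0,0,0],[30,-0.24,-0.45,-0.8,0,0,0],[30,-0.24,-0.6,-0.8,0,0,0]]'
python3 -m inch '[[30,0,-0.1,0,0,0,0],[30,0,-0.2,0,0,0,0],[30,0,-0.3,0,0,0,0],[30,0,-0.3,0,0,0,0],[30,0,-0.3,0,0,0,0],[30,0,-0.3,0,0,0,0],[30,0,-0.3,0,0,0,0],[30,0,-0.3,0,0,0,0],[30,0,-0.3,0,0,0,0],[30,0,-0.3,0,0,0,0]]'
python3 - <<'E'
from h import *
import pickle
s=bot.sense();print(w2t(s['position']),s['position'][2])
w=grab('wrist');c=grab('scene');t=grab('top');pickle.dump((w,c,t),open('w7.pkl','wb'))
walls(c)
print(w2t(w['extrinsics'][:3,3]),[proj(w,p).round() for p in([357,331,85],[507,361,85],[357,331,10],[507,361,10])])
g=w['color'].astype(int).sum(2)[::8,::6]
for r in g: print(''.join(' .:-=+*#%@'[min(9,v//77)] for v in r))
E
```

```text
clock: 31.15
position: [527.8, 100.4, 16.6]
tcp_rot: [3.127, 0.296, 0.001]
contact_force: [1.1, -0.7, -0.9]
width: 0.002
grasp_force: 0.0
clock: 32.15
position: [442.0, 236.5, 218.8]
tcp_rot: [-3.127, -0.289, -0.007]
contact_force: [0.4, -0.4, -0.4]
width: 0.351
grasp_force: 0.0
clock: 33.15
position: [427.3, 309.3, 216.4]
tcp_rot: [-3.128, -0.292, -0.0]
contact_force: [-0.1, 0.7, 0.1]
width: 0.351
grasp_force: 0.0
[-61.55153863 301.53206833] 216.44777800329078
mm [60, 62, 64, 66, 68, 70, 72, 74, 76, 78, 80, 82, 84, 86, 88, 90, 92, 94, 96, 98, 100, 102, 104, 106, 108, 110, 112, 114, 116, 118, 120, 122, 124, 126, 128, 130]
left [109, 108, 107, 108, 109, 108, 106, 105, 104, 104, 104, 104, 104, 106, 115, 143, 198, 262, 303, 320, 334, 339, 339, 339, 339, 340, 341, 340, 341, 342, 342, 343, 343, 342, 342, 343]
right [311, 312, 311, 311, 310, 308, 307, 306, 304, 302, 302, 302, 301, 302, 302, 301, 297, 279, 216, 146, 114, 105, 104, 107, 104, 103, 104, 105, 105, 104, 104, 103, 102, 102, 107, 130]
left- [109, 103, 101, 101, 101, 103, 105, 105, 103, 101, 102, 103, 103, 105, 118, 153, 212, 274, 
[... 4221 characters left out ...]
*******+++*
+++::...*#:          *+             .==+#**####*+=              +*          =********+
++++...:.           *       -                                    .=           -*******
++*+.:                     ++                             -.                    -*****
++++                      **.                             :-:                     :***
++                       **:                               :--                      :*
                       -**                                   ::                       
                      **                                                              
        ...          *:                                         .:         ....
```

```bash
python3 - <<'E'
from h import *
import pickle
w,c,t=pickle.load(open('w7.pkl','rb'))
rg=range(322,352);print(list(rg))
for k in(w,):
  for x in (-115,-95,-75,-50,-25,-5,10): print(x,prof(k,[[np.r_[t2w(x+d,y),85] for d in(-4,0,4)] for y in rg]),proj(k,np.r_[t2w(x,336),85]).round())
# ends along x at y=336,z=85
for nm,r2 in(('near',range(-140,-105,2)),('far',range(10,45,2))):
  print(nm,list(r2));
  for yy in(334,336,338): print(prof(w,[[np.r_[t2w(x,yy),85]] for x in r2]))
E
```

```text
[322, 323, 324, 325, 326, 327, 328, 329, 330, 331, 332, 333, 334, 335, 336, 337, 338, 339, 340, 341, 342, 343, 344, 345, 346, 347, 348, 349, 350, 351]
-115 [494, 495, 496, 477, 390, 288, 250, 360, 421, 433, 436, 435, 435, 437, 450, 479, 492, 496, 497, 499, 500, 500, 501, 501, 501, 501, 501, 501, 500, 500] [229. 217.]
-95 [355, 346, 354, 344, 252, 174, 142, 170, 268, 387, 420, 423, 424, 424, 424, 427, 429, 426, 421, 422, 424, 424, 422, 423, 425, 429, 430, 430, 433, 449] [229. 201.]
-75 [323, 284, 208, 146, 125, 127, 128, 130, 140, 206, 317, 394, 418, 433, 436, 436, 433, 414, 373, 340, 332, 331, 329, 328, 325, 320, 309, 300, 329, 359] [228. 184.]
-50 [196, 185, 169, 154, 141, 129, 126, 129, 129, 129, 133, 148, 187, 205, 210, 211, 211, 211, 208, 196, 166, 201, 291, 328, 334, 334, 332, 329, 316, 308] [227. 163.]
-25 [213, 229, 242, 245, 244, 246, 238, 171, 145, 139, 133, 129, 140, 206, 323, 387, 402, 427, 439, 441, 438, 411, 357, 332, 334, 339, 340, 341, 339, 335] [227. 140.]
-5 [340, 353, 355, 352, 353, 353, 331, 273, 194, 142, 129, 127, 128, 131, 161, 291, 402, 433, 438, 438, 437, 436,
[... 248 characters left out ...]
 -132, -130, -128, -126, -124, -122, -120, -118, -116, -114, -112, -110, -108, -106]
[466, 461, 451, 446, 463, 487, 493, 492, 477, 451, 441, 438, 437, 434, 432, 427, 426, 425]
[161, 157, 143, 150, 174, 181, 197, 352, 472, 465, 466, 465, 454, 442, 435, 434, 436, 435]
[28, 29, 29, 30, 32, 34, 52, 270, 473, 490, 508, 509, 507, 493, 474, 460, 491, 500]
far [10, 12, 14, 16, 18, 20, 22, 24, 26, 28, 30, 32, 34, 36, 38, 40, 42, 44]
[126, 140, 147, 151, 153, 175, 216, 308, 498, 539, 543, 549, 546, 545, 547, 540, 528, 509]
[129, 126, 128, 127, 128, 150, 168, 196, 302, 488, 540, 547, 547, 545, 545, 540, 529, 514]
[252, 234, 219, 195, 195, 164, 154, 153, 159, 344, 531, 547, 548, 546, 545, 540, 528, 520]
```

```bash
python3 - <<'E'
from h import *
q=t2w(-50,337.9);print(q,plan(*q,110,PSI+.079),plan(*q,21.5,PSI+.079))
E
```

```text
[431.85200316 347.21358199] (array([ 0.046, -0.144,  0.426]), array([-0.  , -0.  , -0.05])) (array([ 0.046, -0.144,  0.78 ]), array([-0.  , -0.  , -0.05]))
```

```bash
python3 -m inch '[[30,0.02,-0.07,0.05,0,0,-0.025],[30,0.046,-0.144,0.1,0,0,-0.05],[30,0.046,-0.144,0.22,0,0,-0.05],[30,0.046,-0.144,0.34,0,0,-0.05],[30,0.046,-0.144,0.42,0,0,-0.05],[30,0.046,-0.144,0.42,0,0,-0.05],[30,0.046,-0.144,0.42,0,0,-0.05],[30,0.046,-0.144,0.42,0,0,-0.05],[30,0.046,-0.144,0.42,0,0,-0.05],[30,0.046,-0.144,0.42,0,0,-0.05]]'
python3 - <<'E'
from h import *
import pickle
q=t2w(-50,337.9);print(plan(*q,21.5,PSI+.079))
w=grab('wrist');pickle.dump(w,open('w8.pkl','wb'))
rg=range(325,355);print(list(rg))
for x in (-10,0,10,20): print(x,prof(w,[[np.r_[t2w(x+d,y),85] for d in(-3,0,3)] for y in rg]),proj(w,np.r_[t2w(x,340),85]).round())
print(list(range(10,45,2)))
for k in(-2,0,2): print(prof(w,[[np.r_[t2w(x,337.9+.079*(x+50)+k),85]] for x in range(10,45,2)]))
E
```

```text
clock: 34.3
position: [432.5, 347.7, 112.5]
tcp_rot: [-3.113, -0.416, -0.003]
contact_force: [0.7, -0.7, -0.2]
width: 0.351
grasp_force: 0.0
(array([-0.004,  0.002,  0.364]), array([-0.001, -0.001, -0.   ]))
[325, 326, 327, 328, 329, 330, 331, 332, 333, 334, 335, 336, 337, 338, 339, 340, 341, 342, 343, 344, 345, 346, 347, 348, 349, 350, 351, 352, 353, 354]
-10 [198, 195, 191, 194, 203, 212, 215, 199, 193, 181, 176, 178, 252, 285, 287, 297, 328, 339, 364, 323, 194, 146, 147, 146, 162, 172, 193, 217, 236, 240] [260. 153.]
0 [212, 221, 203, 201, 211, 220, 241, 233, 242, 273, 263, 244, 254, 430, 461, 459, 458, 459, 458, 453, 358, 265, 294, 330, 327, 323, 325, 340, 356, 362] [261. 140.]
10 [338, 355, 302, 273, 263, 289, 315, 318, 319, 314, 296, 274, 198, 346, 506, 520, 520, 516, 514, 511, 501, 388, 290, 317, 316, 313, 306, 309, 318, 321] [262. 126.]
20 [439, 437, 419, 409, 407, 419, 427, 422, 387, 373, 364, 366, 253, 210, 387, 509, 517, 517, 517, 517, 517, 510, 448, 394, 390, 390, 393, 396, 402, 406] [263. 111.]
[10, 12, 14, 16, 18, 20, 22, 24, 26, 28, 30, 32, 34, 36, 38, 40, 42, 44]
[521, 520, 520, 521, 520, 517, 514, 514, 512, 520, 555, 562, 565, 560, 558, 558, 545, 526]
[521, 521, 521, 522, 519, 517, 514, 513, 511, 522, 553, 559, 563, 560, 558, 558, 545, 531]
[520, 520, 521, 521, 519, 516, 513, 512, 512, 525, 551, 555, 562, 561, 557, 560, 545, 533]
```

```bash
python3 -m inch '[[30,0,0,0.06,0,0,0],[30,0,0,0.12,0,0,0],[30,0,0,0.18,0,0,0],[30,0,0,0.24,0,0,0],[30,0,0,0.3,0,0,0],[30,0,0,0.34,0,0,0],[30,0,0,0.364,0,0,0],[30,0,0,0.364,0,0,0],[30,0,0,0.364,0,0,0],[30,0,0,0.364,0,0,0]]'
python3 -m inch '[[0,0,0,0,0,0,0],[0,0,0,0,0,0,0],[0,0,0,0,0,0,0],[0,0,0,0,0,0,0],[0,0,0,0,0,0,0],[0,0,0,0,0,0,0],[0,0,0,0,0,0,0],[0,0,0,0,0,0,0],[0,0,0,0,0,0,0],[0,0,0,0,0,0,0]]'
python3 - <<'E'
from h import *
s=bot.sense();print(w2t(s['position']),s['position'],plan(*t2w(-50,337.9),21.5,PSI+.079))
E
```

```text
clock: 35.35
position: [432.3, 347.5, 21.1]
tcp_rot: [-3.113, -0.416, -0.002]
contact_force: [-0.0, -0.8, 0.1]
width: 0.354
grasp_force: 0.0
clock: 36.35
position: [432.2, 347.5, 21.0]
tcp_rot: [-3.113, -0.416, -0.002]
contact_force: [-0.7, -0.3, 5.2]
width: 0.085
grasp_force: 59.5
[-49.57518885 338.06944476] [432.2379065  347.45905023  21.01241412] (array([-0.002,  0.001, -0.002]), array([-0.   , -0.001, -0.   ]))
```

```bash
python3 -m inch '[[0,0,0,-0.05,0,0,0],[0,0,0,-0.12,0,0,0],[0,0,0,-0.2,0,0,0],[0,0,0,-0.28,0,0,0],[0,0,0,-0.36,0,0,0],[0,0,0,-0.44,0,0,0],[0,0,0,-0.46,0,0,0],[0,0,0,-0.46,0,0,0],[0,0,0,-0.46,0,0,0],[0,0,0,-0.46,0,0,0]]'
python3 - <<'E'
from h import *
s=bot.sense();print(s['width'],s['grasp_force'],s['position'],plan(*t2w(-2.5,0),135,PSI))
E
```

```text
clock: 37.35
position: [430.9, 346.5, 134.1]
tcp_rot: [3.113, 0.415, -0.004]
contact_force: [-0.5, 0.1, -0.6]
width: 0.078
grasp_force: 58.8
0.07848008543553875 58.80508303642273 [430.86017886 346.5204804  134.13291457] (array([ 0.088,  1.361, -0.003]), array([0.001, 0.002, 0.05 ]))
```

```bash
python3 -m inch '[[0,0,0.08,0,0,0,0.01],[0,0.02,0.18,0,0,0,0.02],[0,0.03,0.3,0,0,0,0.03],[0,0.04,0.42,0,0,0,0.04],[0,0.05,0.54,0,0,0,0.05],[0,0.06,0.66,0,0,0,0.05],[0,0.07,0.78,0,0,0,0.05],[0,0.08,0.88,0,0,0,0.05],[0,0.088,0.95,0,0,0,0.05],[0,0.088,0.95,0,0,0,0.05]]'
python3 - <<'E'
from h import *
print(plan(*t2w(-2.5,0),135,PSI))
E
```

```text
clock: 38.35
position: [515.6, 121.6, 134.3]
tcp_rot: [3.127, 0.289, -0.002]
contact_force: [0.5, -0.5, 0.0]
width: 0.078
grasp_force: 58.7
(array([ 0.03 ,  0.403, -0.003]), array([ 0.   ,  0.001, -0.002]))
```

```bash
python3 - <<'E'
from h import *
import pickle
w=grab('wrist');w7,c,t=pickle.load(open('w7.pkl','rb'));w6=pickle.load(open('w6.pkl','rb'))[0]
pickle.dump(w,open('w9.pkl','wb'))
rg=range(-16,17)
print(list(rg))
for nm,k in(('now',w),('w6',w6),('scene',c)):
  for x in (-68,-66,66,68,70):
    for z in (80,70): print(nm,x,z,prof(k,[[np.r_[t2w(x,y),z]] for y in rg]),proj(k,np.r_[t2w(x,0),z]).round())
E
```

```text
[-16, -15, -14, -13, -12, -11, -10, -9, -8, -7, -6, -5, -4, -3, -2, -1, 0, 1, 2, 3, 4, 5, 6, 7, 8, 9, 10, 11, 12, 13, 14, 15, 16]
now -68 80 [530, 530, 530, 531, 530, 532, 533, 535, 534, 528, 457, 270, 272, 442, 576, 612, 618, 619, 620, 619, 621, 620, 600, 548, 531, 528, 526, 523, 522, 522, 522, 521, 521] [366. 252.]
now -68 70 [156, 153, 159, 155, 156, 154, 152, 151, 153, 154, 154, 171, 255, 429, 561, 595, 600, 602, 602, 588, 499, 324, 193, 150, 146, 148, 146, 146, 147, 148, 150, 148, 151] [362. 247.]
now -66 80 [479, 479, 479, 479, 479, 480, 483, 483, 483, 478, 425, 232, 159, 187, 327, 510, 589, 608, 610, 612, 612, 612, 593, 520, 483, 476, 475, 472, 472, 471, 470, 469, 469] [367. 250.]
now -66 70 [154, 152, 154, 152, 153, 150, 151, 152, 149, 153, 149, 153, 153, 193, 323, 488, 569, 587, 590, 591, 585, 538, 397, 240, 168, 154, 154, 153, 152, 151, 153, 153, 151] [363. 245.]
now 66 80 [259, 258, 258, 261, 260, 261, 262, 264, 259, 259, 247, 218, 208, 207, 211, 208, 205, 197, 204, 199, 197, 200, 211, 238, 245, 255, 330, 405, 402, 394, 376, 359, 339] [384. 102.]
now 66 70 [251, 251, 253, 
[... 3968 characters left out ...]
82, 273, 262, 249, 237, 228, 211, 197, 176, 159, 150, 157, 184, 214, 241, 262, 279, 290, 287, 284, 287, 294, 299, 296, 293] [275. 207.]
scene 68 70 [223, 229, 240, 254, 242, 232, 229, 237, 243, 238, 233, 229, 227, 219, 215, 204, 190, 164, 143, 117, 96, 101, 106, 115, 124, 152, 182, 196, 205, 207, 214, 220, 226] [274. 209.]
scene 70 80 [250, 247, 254, 255, 255, 251, 247, 240, 232, 229, 220, 197, 176, 150, 128, 107, 103, 110, 118, 139, 170, 204, 223, 224, 228, 232, 241, 246, 245, 246, 254, 258, 260] [275. 208.]
scene 70 70 [150, 161, 169, 163, 149, 129, 148, 157, 161, 153, 153, 153, 159, 161, 148, 135, 115, 102, 98, 96, 95, 95, 101, 108, 112, 114, 123, 133, 138, 140, 144, 143, 145] [275. 209.]
```

```bash
python3 - <<'E'
from h import *
import pickle
w=pickle.load(open('w9.pkl','rb'));s=bot.sense();A=R.from_rotvec(s['tcp_rot']).as_matrix();p=s['position']
zt=85+p[2]-21.0;print(p,zt)
f=lambda x,y,z=zt:(lambda q:np.array([q[0],q[1],z]))(p+A@np.array([x,y,0]))
rg=np.arange(-10,10.5,.5);print(rg.tolist())
for x in(35,45,55,65,72): print(x,prof(w,[[f(x,y)] for y in rg]),proj(w,f(x,0)).round())
r2=range(56,100,2);print(list(r2));
for y in(-2,0,2): print(prof(w,[[f(x,y)] for x in r2]))
E
```

```text
[514.945312   122.84475752 134.36962857] 198.36962857193924
[-10.0, -9.5, -9.0, -8.5, -8.0, -7.5, -7.0, -6.5, -6.0, -5.5, -5.0, -4.5, -4.0, -3.5, -3.0, -2.5, -2.0, -1.5, -1.0, -0.5, 0.0, 0.5, 1.0, 1.5, 2.0, 2.5, 3.0, 3.5, 4.0, 4.5, 5.0, 5.5, 6.0, 6.5, 7.0, 7.5, 8.0, 8.5, 9.0, 9.5, 10.0]
35 [326, 326, 325, 328, 332, 334, 335, 333, 317, 285, 249, 245, 244, 243, 233, 228, 228, 227, 227, 228, 228, 228, 227, 227, 228, 227, 229, 227, 232, 282, 465, 541, 554, 541, 435, 323, 299, 301, 299, 298, 301] [256. 197.]
45 [244, 243, 248, 280, 316, 322, 320, 318, 303, 254, 228, 225, 226, 226, 225, 224, 224, 226, 222, 224, 225, 224, 222, 223, 223, 225, 225, 225, 225, 282, 446, 539, 539, 522, 417, 301, 286, 285, 287, 289, 292] [256. 175.]
55 [231, 229, 232, 260, 312, 317, 315, 307, 257, 237, 243, 248, 251, 291, 422, 486, 489, 491, 492, 492, 497, 505, 511, 519, 543, 548, 549, 549, 549, 551, 545, 535, 536, 526, 423, 311, 303, 306, 309, 310, 310] [256. 151.]
65 [468, 267, 231, 230, 230, 231, 232, 231, 231, 231, 232, 232, 236, 310, 522, 549, 551, 549, 550, 551, 550, 550, 550, 549, 550, 550, 549, 551, 551, 553, 540, 540, 625, 665, 543, 444, 473, 509, 510, 506, 492] [255. 127.]
72 [528, 525, 525, 528, 530, 532, 537, 549, 540, 525, 522, 523, 522, 525, 540, 542, 543, 542, 543, 543, 544, 543, 542, 542, 543, 542, 542, 542, 542, 535, 453, 439, 520, 688, 735, 730, 731, 730, 727, 734, 734] [255. 109.]
[56, 58, 60, 62, 64, 66, 68, 70, 72, 74, 76, 78, 80, 82, 84, 86, 88, 90, 92, 94, 96, 98]
[518, 529, 550, 549, 549, 550, 548, 547, 543, 539, 538, 537, 574, 575, 559, 565, 595, 596, 591, 584, 569, 576]
[548, 549, 549, 548, 550, 549, 549, 546, 544, 542, 537, 537, 524, 523, 557, 586, 605, 588, 595, 583, 551, 571]
[549, 549, 549, 549, 550, 551, 547, 546, 543, 541, 538, 538, 518, 510, 559, 593, 611, 582, 594, 581, 541, 561]
```

```bash
python3 - <<'E'
from h import *
print(plan(*t2w(-2.7,1.4),135,PSI))
E
python3 -m inch '[[0,0.01,0.1,0,0,0,0],[0,0.02,0.2,0,0,0,0],[0,0.03,0.3,0,0,0,0],[0,0.03,0.38,0,0,0,0],[0,0.03,0.397,0,0,0,-0.002],[0,0.03,0.397,0,0,0,-0.002],[0,0.03,0.397,0.05,0,0,-0.002],[0,0.03,0.397,0.1,0,0,-0.002],[0,0.03,0.397,0.15,0,0,-0.002],[0,0.03,0.397,0.15,0,0,-0.002]]'
python3 - <<'E'
from h import *
print(bot.sense()['position'],plan(*t2w(-2.7,1.4),62,PSI))
E
```

```text
(array([ 0.03 ,  0.402, -0.003]), array([-0.   ,  0.001, -0.002]))
clock: 39.4
position: [538.5, 28.3, 95.1]
tcp_rot: [-3.126, -0.299, 0.009]
contact_force: [-0.3, -0.0, -0.7]
width: 0.083
grasp_force: 58.8
[538.54903842  28.2868764   95.10151059] (array([0.008, 0.013, 0.132]), array([-0.001,  0.003,  0.002]))
```

```bash
python3 -m inch '[[0,0.004,0.006,0.03,0,0,0],[0,0.004,0.006,0.06,0,0,0],[0,0.004,0.006,0.09,0,0,0],[0,0.004,0.006,0.12,0,0,0],[0,0.004,0.006,0.13,0,0,0],[0,0.004,0.006,0.13,0,0,0],[0,0.004,0.006,0.13,0,0,0],[0,0.004,0.006,0.13,0,0,0],[0,0.004,0.006,0.13,0,0,0],[0,0.004,0.006,0.13,0,0,0]]'
python3 - <<'E'
from h import *
import pickle
s=bot.sense();p=s['position'];print(p,w2t(p),plan(*t2w(-2.7,1.4),62,PSI))
w=grab('wrist');pickle.dump(w,open('w10.pkl','wb'))
rg=range(-14,16);print(list(rg));zt=85+p[2]-21
for x in(67,69,71,74): print(x,81,prof(w,[[np.r_[t2w(x,y),81]] for y in rg]))
for x in(50,58,65,70): print(x,'card',prof(w,[[np.r_[t2w(x,y),zt]] for y in rg]))
E
```

```text
clock: 40.4
position: [542.6, 26.3, 65.7]
tcp_rot: [3.127, 0.298, 0.001]
contact_force: [0.7, -0.7, -1.2]
width: 0.081
grasp_force: 58.8
[542.57258067  26.32510742  65.65735646] [-0.86671154  2.02148124] (array([-0.007,  0.002,  0.015]), array([ 0.   , -0.   ,  0.002]))
[-14, -13, -12, -11, -10, -9, -8, -7, -6, -5, -4, -3, -2, -1, 0, 1, 2, 3, 4, 5, 6, 7, 8, 9, 10, 11, 12, 13, 14, 15]
67 81 [721, 720, 721, 718, 717, 718, 719, 719, 713, 630, 489, 566, 601, 602, 601, 601, 601, 602, 602, 602, 601, 601, 625, 669, 674, 671, 672, 667, 665, 660]
69 81 [581, 582, 582, 581, 582, 585, 589, 589, 577, 316, 311, 468, 597, 598, 598, 598, 599, 598, 597, 598, 598, 598, 590, 543, 536, 535, 536, 534, 535, 534]
71 81 [580, 580, 580, 581, 582, 586, 589, 589, 581, 330, 219, 442, 595, 597, 597, 596, 596, 598, 597, 597, 597, 597, 593, 542, 535, 536, 536, 534, 534, 534]
74 81 [581, 581, 582, 581, 573, 576, 591, 596, 601, 554, 352, 464, 595, 595, 597, 595, 597, 596, 595, 596, 595, 595, 596, 588, 584, 578, 576, 580, 582, 581]
50 card [349, 353, 355, 360, 362, 365, 365, 361, 361, 356, 350, 338, 321, 490, 425, 328, 285, 277, 276, 272, 271, 266, 261, 258, 256, 257, 257, 259, 258, 258]
58 card [360, 358, 358, 358, 358, 361, 363, 361, 277, 267, 267, 271, 284, 569, 604, 604, 603, 604, 603, 603, 598, 325, 278, 276, 277, 277, 275, 274, 270, 269]
65 card [602, 602, 596, 575, 609, 615, 618, 599, 581, 596, 573, 584, 411, 589, 605, 605, 604, 605, 605, 605, 601, 375, 281, 276, 274, 271, 271, 274, 483, 502]
70 card [588, 585, 582, 581, 582, 581, 582, 581, 583, 588, 590, 451, 309, 579, 599, 598, 599, 598, 598, 598, 598, 546, 535, 536, 534, 535, 534, 534, 560, 575]
```

```bash
python3 -m inch '[[0,-0.007,0.0085,0,0,0,0.002],[0,-0.007,0.0085,0,0,0,0.002],[0,-0.007,0.0085,0.02,0,0,0.002],[0,-0.007,0.0085,0.04,0,0,0.002],[0,-0.007,0.0085,0.055,0,0,0.002],[0,-0.007,0.0085,0.065,0,0,0.002],[0,-0.007,0.0085,0.075,0,0,0.002],[0,-0.007,0.0085,0.085,0,0,0.002],[0,-0.007,0.0085,0.085,0,0,0.002],[0,-0.007,0.0085,0.085,0,0,0.002]]'
python3 - <<'E'
from h import *
s=bot.sense();p=s['position'];print(p,w2t(p),s['contact_force'],s['torque'])
w=grab('wrist')
rg=range(-14,16);zt=85+p[2]-21
for x in(69,71): print(x,81,prof(w,[[np.r_[t2w(x,y),81]] for y in rg]))
for x in(58,65): print(x,'card',prof(w,[[np.r_[t2w(x,y),zt]] for y in rg]))
E
```

```text
clock: 41.45
position: [541.0, 23.9, 44.1]
tcp_rot: [-3.128, -0.293, 0.0]
contact_force: [-0.7, 0.2, -0.6]
width: 0.08
grasp_force: 58.8
[541.03109514  23.89832321  44.0709026 ] [-2.83249182 -0.07641465] [-0.68672188  0.20807576 -0.62465193] [ 0.04378956  0.03948573 -0.0102984 ]
69 81 [580, 582, 582, 581, 583, 586, 588, 588, 580, 332, 584, 597, 596, 597, 598, 597, 597, 596, 597, 582, 214, 485, 536, 536, 541, 594, 593, 593, 592, 593]
71 81 [580, 580, 580, 581, 582, 584, 588, 588, 537, 315, 581, 596, 595, 596, 595, 596, 595, 595, 596, 581, 210, 499, 535, 535, 556, 593, 593, 592, 592, 591]
58 card [598, 594, 554, 525, 431, 427, 305, 299, 274, 278, 369, 598, 604, 604, 602, 604, 604, 603, 581, 292, 260, 261, 263, 266, 271, 278, 279, 281, 281, 283]
65 card [762, 761, 761, 762, 762, 762, 762, 762, 762, 745, 631, 602, 603, 603, 603, 602, 602, 602, 642, 757, 754, 755, 754, 757, 757, 757, 756, 757, 757, 752]
```

```bash
python3 -m inch '[[0,0,0,0.015,0,0,0],[0,0,0,0.03,0,0,0],[0,0,0,0.045,0,0,0],[0,0,0,0.06,0,0,0],[0,0,0,0.075,0,0,0],[0,0,0,0.09,0,0,0],[0,0,0,0.1,0,0,0],[0,0,0,0.107,0,0,0],[0,0,0,0.107,0,0,0],[0,0,0,0.107,0,0,0]]'
```

```text
clock: 42.5
position: [541.1, 23.9, 17.4]
tcp_rot: [3.128, 0.293, 0.0]
contact_force: [-0.2, 0.0, -0.4]
width: 0.082
grasp_force: 58.8
```

```bash
python3 -m inch '[[0,0,0,0.003,0,0,0],[0,0,0,0.006,0,0,0],[0,0,0,0.006,0,0,0],[0,0,0,0.006,0,0,0],[0,0,0,0.006,0,0,0],[0,0,0,0.006,0,0,0],[0,0,0,0.006,0,0,0],[0,0,0,0.006,0,0,0],[0,0,0,0.006,0,0,0],[0,0,0,0.006,0,0,0]]'
python3 -m inch '[[24,0,0,0,0,0,0],[24,0,0,0,0,0,0],[24,0,0,0,0,0,0],[24,0,0,0,0,0,0],[24,0,0,0,0,0,0],[24,0,0,-0.04,0,0,0],[24,0,0,-0.1,0,0,0],[24,0,0,-0.18,0,0,0],[24,0,0,-0.28,0,0,0],[24,0,0,-0.4,0,0,0]]'
python3 -m inch '[[24,-0.1,0,-0.1,0,0,0],[24,-0.2,0,-0.25,0,0,0],[24,-0.3,0.1,-0.3,0,0,0],[24,-0.4,0.2,-0.3,0,0,0],[24,-0.4,0.3,-0.3,0,0,0],[24,-0.4,0.3,-0.3,0,0,0],[24,-0.4,0.3,-0.3,0,0,0],[24,-0.4,0.3,-0.3,0,0,0],[24,-0.4,0.3,-0.3,0,0,0],[24,-0.4,0.3,-0.3,0,0,0]]'
python3 - <<'E'
from h import *
import pickle
w=grab('wrist');c=grab('scene');t=grab('top');pickle.dump((w,c,t),open('w11.pkl','wb'))
walls(w);walls(c)
rg=range(-14,16);print(list(rg))
for k in (w,c):
 for x in(-68,-40,-10,10,40,68): print(x,81,prof(k,[[np.r_[t2w(x,y),81]] for y in rg]),proj(k,np.r_[t2w(x,0),81]).round())
r2=range(-90,-64,2);r3=range(64,90,2)
for r in(r2,r3): print(list(r),prof(w,[[np.r_[t2w(x,.5),81]] for x in r]))
E
```

```text
clock: 43.5
position: [541.3, 23.9, 17.0]
tcp_rot: [3.128, 0.293, 0.002]
contact_force: [-2.1, -0.7, 7.5]
width: 0.079
grasp_force: 60.1
clock: 44.5
position: [540.2, 23.9, 116.7]
tcp_rot: [-3.128, -0.293, 0.003]
contact_force: [-0.3, 0.5, -0.2]
width: 0.28
grasp_force: 0.0
clock: 45.5
position: [456.7, -67.6, 190.7]
tcp_rot: [-3.127, -0.295, 0.001]
contact_force: [-1.3, 1.1, 0.3]
width: 0.286
grasp_force: 0.0
mm [60, 62, 64, 66, 68, 70, 72, 74, 76, 78, 80, 82, 84, 86, 88, 90, 92, 94, 96, 98, 100, 102, 104, 106, 108, 110, 112, 114, 116, 118, 120, 122, 124, 126, 128, 130]
left [215, 213, 203, 168, 134, 125, 126, 124, 123, 120, 121, 122, 122, 118, 121, 122, 122, 183, 383, 393, 427, 503, 503, 504, 507, 509, 511, 510, 507, 505, 501, 499, 499, 498, 501, 500]
right [547, 547, 545, 539, 539, 539, 492, 481, 484, 479, 500, 635, 619, 447, 327, 478, 478, 516, 548, 546, 547, 548, 549, 550, 548, 549, 548, 545, 545, 544, 543, 543, 545, 544, 545, 547]
left- [151, 145, 152, 151, 150, 150, 148, 146, 147, 150, 146, 142, 144, 148, 147, 150, 147, 255, 492, 496, 488, 468, 467, 465, 466, 467, 466, 468, 46
[... 3483 characters left out ...]
157, 185, 221, 252, 268, 282, 290, 292, 290, 288, 285, 282, 282, 283, 283, 282, 281, 282, 283, 285, 284, 282, 280] [258. 198.]
40 81 [104, 103, 101, 99, 97, 108, 129, 156, 188, 222, 250, 273, 293, 301, 300, 296, 290, 284, 284, 284, 284, 285, 285, 284, 281, 280, 278, 277, 276, 275] [266. 203.]
68 81 [303, 300, 302, 290, 287, 291, 281, 264, 258, 263, 280, 298, 306, 310, 310, 296, 277, 257, 246, 255, 272, 289, 306, 309, 303, 304, 309, 316, 318, 316] [275. 207.]
[-90, -88, -86, -84, -82, -80, -78, -76, -74, -72, -70, -68, -66] [596, 599, 593, 584, 583, 568, 569, 535, 516, 479, 448, 445, 442]
[64, 66, 68, 70, 72, 74, 76, 78, 80, 82, 84, 86, 88] [-1, -1, -1, -1, -1, -1, -1, -1, -1, -1, -1, -1, -1]
```

```bash
python3 -c "
from station import bot
print(bot.sign_off())"
```

```text
the job is handed in; nothing more can be done
None
```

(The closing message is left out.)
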